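# Open the balance's battery drawer with the release pin

## Robot

A 6-joint arm with a two-finger parallel gripper is mounted at the origin on the work surface. World frame = base frame: x ahead of the robot, y to its left, z up, the work surface at z = 0. Lengths are in m, angles in degrees, forces in N, time in s.
With the tool pointing down it reaches from about 0.3 to 0.75 m from the base axis. Payload 8.5 kg.
Tool frame: the origin (TCP) lies at the very end of the fingers, on their centre line; the grasp point (between the pads) lies 19 mm behind it (hold_point_z is the distance from the TCP to the grasp point, in m); z points along the fingers, y is the direction in which the jaws open and shut (so a half turn about z gives the same grasp; the last joint's range is limited). The gripper opens to 85 mm and grips with 20 to 120 N. Pads are 22 mm wide; open, the fingers measure 114 mm over their backs; the gripper's body (76 mm by 85 mm) begins 54 mm behind the grasp point. The pads swing forward as they close: fully open they stand 13 mm farther back than shut.
Start: joints at [61.003, 21.807, 74.336, -0, 83.858, -12.336], TCP at [0.158, 0.527, 0.231] pointing down, gripper open.
Joint ranges: [-178.18, 178.18], [-50.72, 133.34], [12.68, 142.11], [-81.47, 261.47], [9.98, 163.14], [-165.26, 165.26]. Speed limits (degrees/s): [136.94, 136.94, 180, 180, 180, 180].

## Interface

Orientations are given as a 3x3 rotation matrix whose columns are the frame's x, y, z axes.
In Python, from rig import observe, get_image, close_job, hold_point_z gives the robot as it stands. The module is installed in compiled form; this text tells all that it offers.
- The arm moves only by the tool jog_arm, never from a script. Its arguments are lists of equal length, an entry for each row: "travel": the shift along the world's x, y, z in m, a list of three; "dr": the turn, a rotation vector about the world's x, y, z in rad, a list of three. In form: {"travel": [[x, y, z], ...], "dr": [[rx, ry, rz], ...]}. A call has 1 to 20 rows; each row shifts and turns the commanded pose from where the row before left it; what a row does not reach is not made up. A row lasts 1/12 s, in which the tool goes at most 41.7 mm and 7.16 degrees, less where a joint would pass 70% of its speed; a pose out of reach is approached as far as the arm can. A call with a gripper value outside its range is refused whole. "jaw" is the finger opening in m, from 0 to 0.0854, set as the call begins (left out, the last holds). The fingers move at their own pace and stop on an object; "newtons" is the grip in N (left out, the last holds). Time passes only in rows, so rows that do not move let the fingers close. It gives the time, the measured TCP pose, the force and the opening at its end, in the units of the state.
- observe(): the state, without advancing time (a new reading comes with each control period).
- get_image(name): name is "scene" or "side" or "wrist"; returns a dict with "color" (384x512x3 uint8, red, green, blue), "fovy" (degrees; the focal length in pixels is half the picture's height over the tangent of half this angle, whatever the lens; pixels are square), "cx", "cy" (the principal point, pixels), "k1" (the pictures are not rectified: a ray, as slopes to the right and down, at radius r is drawn at 1 + k1 r^2 times it, then the intrinsics apply), "R" (3x3) and "t" (3): a world point X has camera coordinates R X + t. Camera axes: x right, y down, z forward; pixel columns grow to the right and rows downward; lengths in m; the calibration is good to about 2 mm. A picture is of the moment at which its call begins. There is no depth.
- close_job(): hands the job in, once; it reports no verdict.
The state is a dict: "time_s": time; "q": joint angles; "qvel": joint speeds; "joint_efforts": joint torques, N m; "position": TCP position; "tool_rot": TCP orientation; "ft_force": force on the tool from outside, world axes, zero at the start; "wrist_torque": the same for the moment, N m; "grip_width": finger opening in m.
Only numpy, scipy, OpenCV 4.12 (cv2) and the standard library are available. Lean on these libraries where they do the work, as an engineer would, in place of code of your own. Each camera call takes 0.05 s, during which the arm holds its last target.

## Task

The balance needs new batteries: take the release pin out of the tool block and, with its tip, press down the button sunk in the top of the battery drawer. Keep the button held gently down while you push the drawer out with the pin, all the way to its stop. Then stand the pin fully home again in the hole it came from, and leave everything else on the bench alone.

Things in the scene. Friction and masses are not known exactly. Their poses are not given: they have to be found in the camera images.
- balance: Portable ivory balance, 270 (x) x 250 (y) x 74 mm high with its pan, fixed to the bench on screw feet (origin may stand 0 to 5 mm up). Origin under its centre; x axis from its sloping display front to its back, z up. Its upper deck is 190 mm wide; along each flank runs a 30 mm wide shoulder, 42 mm above the origin. The battery drawer is let into the shoulder of its -y flank.
- drawer (a joint): Battery drawer, how far it is out (m): 0 shut, 0.055 at its hard stop. It slides straight out along the balance's -y with 2 to 3 N of drag and stays where left. Locked until its button is pressed 4.5 mm from rest: 1.2 N to start, 2.6 N where it lets go, 2.9 N at 5.5 mm, where it meets a hard bottom. The button springs up when left; let up too soon, it catches again half-way. The latch breaks if the button is pressed with over 10 N, the drawer with over 20 N.
- well (a point): Mouth of the round well, 10 mm across, in the level top of the drawer's front block (64 along x, 30 along y, ivory, flush with the shoulder); this point is on the well's axis at the top surface and moves with the drawer. Axes as the balance's. In it, 2.5 to 9.5 mm down (its cap screws up and down its stem: the depth differs each time and is not measured, feel for it), lies the flat dark top of the release button.
- tool_block: Fixed wooden block, 52 (x) x 190 (y) x 60 mm high, with three holes, 10 mm across and 52 mm deep, on its y axis at -62, 0 and +62 mm. Origin under its centre, z up. One tool stands in each hole, in any order.
- pin_grip (a point): The release pin, about 70 g: the tool with the SQUARE black handle, 20 x 20 x 70 mm, with a thin bright band; below it a steel pin 6 mm thick and 50 mm long with a round end. It stands upright, handle resting on the block. This point is the centre of the handle; z along the pin from tip to handle, x and y square to the handle's sides.
- pin_tip (a point): End of the release pin's tip, 85 mm below the handle's centre; in the block it stands 10 mm above the bench. Same axes.
- driver_mid (a point): Middle of the handle of a small screwdriver (round black handle, 25 mm thick) in another hole of the block; its top stands 128 mm above the bench. Leave it.
- spatula_mid (a point): Middle of the flat steel handle (16 x 3 x 60 mm) of a spatula in another hole of the block; its top stands 120 mm above the bench. Leave it.
- tub_orange: Closed plastic tub, 100 mm across and 87 mm high, orange lid. Origin under its centre. Leave it.
- tub_green: Closed plastic tub, 88 mm across and 72 mm high, green lid. Origin under its centre. Leave it.
- tub_lid: Loose orange tub lid, 96 mm across and 8 mm thick, lying on the bench. Origin under its centre. Leave it.
- weight: Brass 200 g calibration weight, 32 mm across and 53 mm high. Origin under its centre. Leave it.
- mortar: White ceramic mortar, 112 mm across and 60 mm high. Origin under its centre. Leave it.

How it is judged (in metres and radians):
On the way, in this order (a step that is already met when the one before it is completed fails the run):
1. the release pin is drawn clear of the tool block (z of pin_tip in the frame of tool_block above 0.065 m), for 0.1 s.
2. the pin holds the button down and the drawer has come out 10 mm (contact force between pin_tool and button above 1 N and value of joint drawer above 0.01 m), for 0.05 s.
3. with the button still held down by the pin the drawer is out to its stop (contact force between pin_tool and button above 1 N and value of joint drawer above 0.052 m), for 0.05 s.
At the end, for the whole second after the job is handed in: The battery drawer is out to its stop (at least 52 of 55 mm); the release pin stands upright and at rest, fully home in the hole it came from (its handle within 6 mm of where it began, less than 0.1 rad off vertical) (value of joint drawer above 0.052 m and distance of pin_grip from where it was at the start of the episode below 0.006 m and angle between pin_grip's own z axis and vertical below 0.1 rad and linear speed of pin_tool below 0.02 m/s); the robot touches nothing.
It fails at once if the pin presses on the button with more than 10 N (contact force between pin_tool and button above 10 N).
It fails at once if the pin bears on the balance, its drawer and button together, with more than 20 N (contact force between pin_tool and balance above 20 N).
It fails at once if another thing on the bench or in the block is moved by more than 25 mm (distance of any of driver_mid, spatula_mid, tub_orange, tub_green, tub_lid, weight, mortar from where it was at the start of the episode above 0.025 m).
It also fails if it takes over 62 s, if anything falls off the work surface, if the arm or the gripper's body presses on something with over 40 N, if the wrist force passes 120 N, or if a joint passes its speed limit or range.

## Working session

There is one attempt and no reset: what is moved stays moved. The work goes in short steps, Python scripts to look and compute and a tool call to move; the robot and the scene stay as the last step left them, time stands still between calls to the robot, and variables do not carry over. Pictures are saved under pics/ and viewed, and the job is handed in when it is done.

Besides the shell and the picture viewer there is one more tool, called after ">>>" as name(argument=value, ...) on one line, values as JSON. jog_arm: Moves the arm, as the interface text tells. Its arguments: {"type":"object","properties":{"travel":{"type":"array"},"dr":{"type":"array"},"jaw":{"type":"number"},"newtons":{"type":"number"}},"required":["travel","dr"]}

```bash
mkdir -p pics; ls; python3 - <<'E'
from rig import *
import cv2
print(hold_point_z() if callable(hold_point_z) else hold_point_z)
s=observe()
for k,v in s.items(): print(k,v)
for n in ['scene','side','wrist']:
    d=get_image(n); cv2.imwrite(f'pics/{n}0.png',d['color'][:,:,::-1])
    print(n,{k:v for k,v in d.items() if k!='color'})
E
```

```text
pics
0.0187
time_s 0.0
q [ 6.10043640e+01  2.18403230e+01  7.43841270e+01  3.75154346e-04
  8.38575654e+01 -1.23351902e+01]
qvel [-0.09856875  0.1058405  -0.04819631  0.03396616  0.03610406 -0.0041013 ]
joint_efforts [-3.05786916e-04 -4.48477149e+01 -2.31274098e+01 -2.70018427e-04
  4.91604078e-03 -2.46758867e-05]
position [0.1575374  0.526656   0.23072172]
tool_rot [[-9.58020335e-01  2.86699404e-01 -6.99574166e-04]
 [ 2.86700088e-01  9.58019572e-01 -1.24886196e-03]
 [ 3.12157764e-04 -1.39700313e-03 -9.99998975e-01]]
ft_force [ 0.18316755 -1.15131503 -0.19845188]
wrist_torque [-0.03152776 -0.0108702   0.07480343]
grip_width 0.08530221471597196
scene {'fovy': 45.909328206249214, 'cx': 260.0272618800466, 'cy': 195.04947589415696, 'k1': 0.02834436459617034, 'R': array([[-0.01459161,  0.99968066,  0.02063143],
       [ 0.61512379,  0.02524182, -0.78802638],
       [-0.78829551,  0.00119231, -0.61529567]]), 't': array([ 0.03744625, -0.26648765,  1.82944764])}
side {'fovy': 48.3373532435217, 'cx': 260.4651389209713, 'cy': 193.93331087803068, 'k1': -0.06479473958135028, 'R': array([[ 0.90270077, -0.42961564, -0.02370079],
       [-0.23491514, -0.44595258, -0.86367886],
       [ 0.36048052,  0.78521124, -0.50348495]]), 't': array([-0.48195108,  0.19214558,  0.86838506])}
wrist {'fovy': 58.925897675905055, 'cx': 246.74560538302734, 'cy': 196.014601876385, 'k1': -0.0365811662927574, 'R': array([[ 2.86401295e-01,  9.58109345e-01, -8.84139847e-04],
       [ 9.24534769e-01, -2.76122685e-01,  2.62662756e-01],
       [ 2.51415510e-01, -7.60443715e-02, -9.64887297e-01]]), 't': array([-0.54935619, -0.03348107,  0.37881282])}
```

View pics/scene0.png

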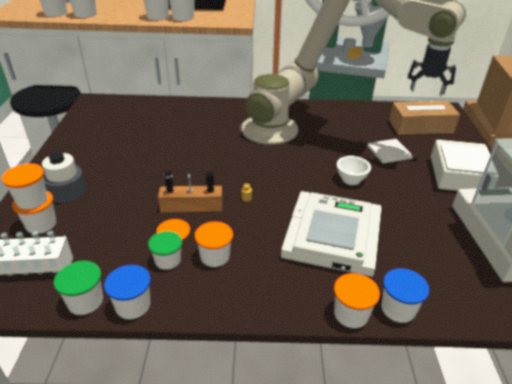

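View pics/side0.png

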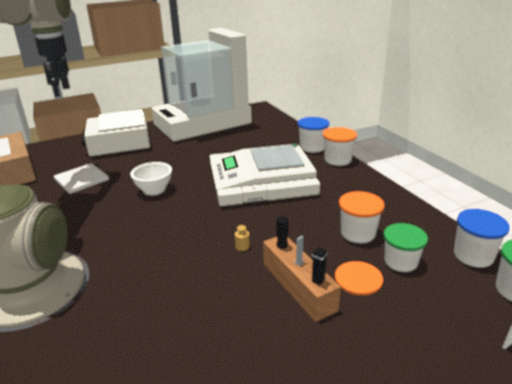

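View pics/wrist0.png

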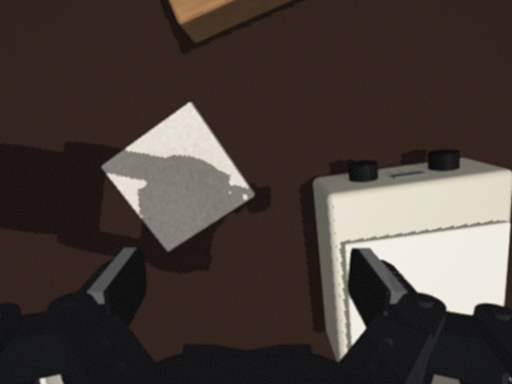

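```bash
cat > h.py <<'E'
import numpy as np, cv2
from rig import *
def K(d):
    f=d['color'].shape[0]/2/np.tan(np.radians(d['fovy'])/2)
    return f
def proj(d,X):
    X=np.atleast_2d(X); c=X@np.array(d['R']).T+d['t']; s=c[:,:2]/c[:,2:]
    r2=(s**2).sum(1,keepdims=True); s=s*(1+d['k1']*r2)
    return s*K(d)+[d['cx'],d['cy']]
def ray(d,uv):
    s0=(np.array(uv,float)-[d['cx'],d['cy']])/K(d); s=s0.copy()
    for _ in range(20): s=s0/(1+d['k1']*(s@s))
    R=np.array(d['R']); return -R.T@d['t'], R.T@np.array([s[0],s[1],1])
def onz(d,uv,z):
    o,v=ray(d,uv); return o+v*(z-o[2])/v[2]
def tri(obs):
    A=np.zeros((3,3));b=np.zeros(3)
    for d,uv in obs:
        o,v=ray(d,uv); v=v/np.linalg.norm(v);P=np.eye(3)-np.outer(v,v);A+=P;b+=P@o
    X=np.linalg.solve(A,b); return X,[proj(d,X)[0]-uv for d,uv in obs]
def crop(d,name,x0,x1,y0,y1,s):
    im=d['color'][y0:y1,x0:x1,::-1]
    cv2.imwrite(f'pics/{name}.png',cv2.resize(im,None,fx=s,fy=s,interpolation=cv2.INTER_CUBIC))
E
python3 - <<'E'
from h import *
import pickle
d=get_image('scene'); e=get_image('side'); pickle.dump((d,e),open('v0.pkl','wb'))
crop(d,'sc_block',150,260,160,225,7); crop(d,'sc_bal',270,395,180,280,6)
crop(e,'si_block',220,350,205,325,5); crop(e,'si_bal',200,330,135,210,6)
E
```

```text
(no output)
```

View pics/sc_block.png

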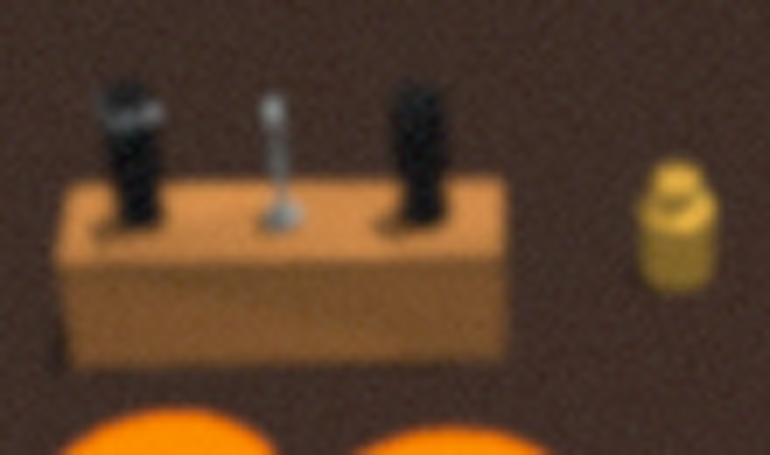

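View pics/sc_bal.png

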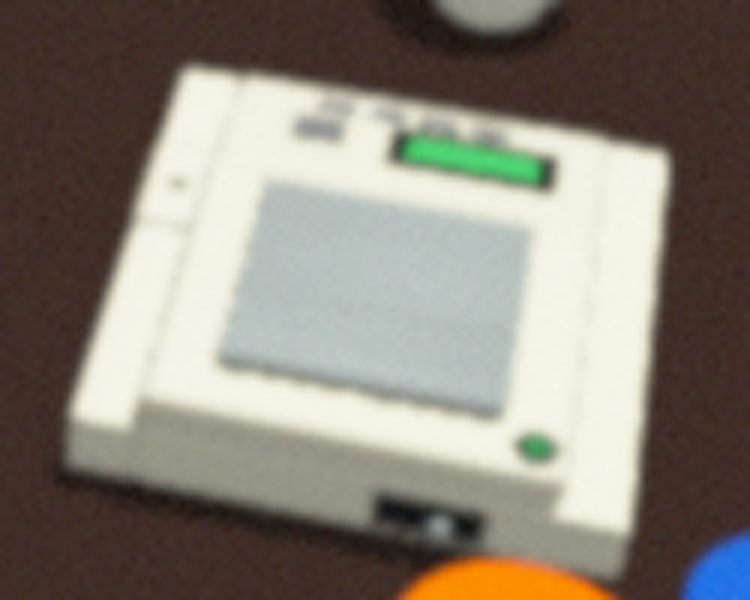

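View pics/si_block.png

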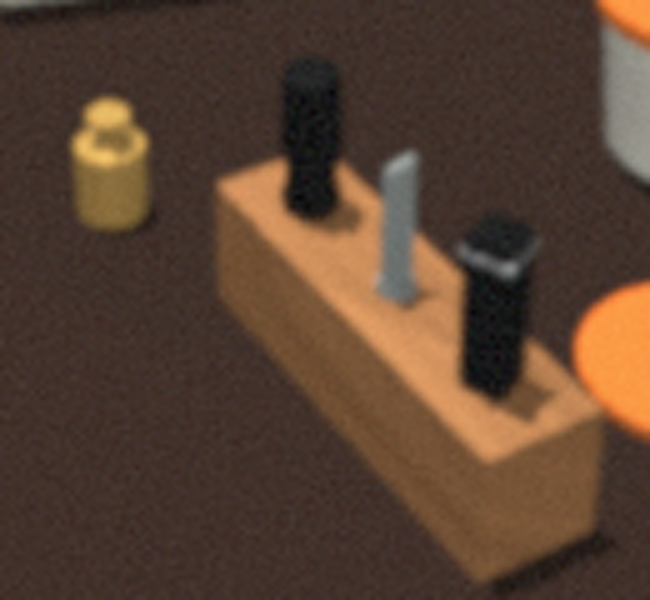

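View pics/si_bal.png

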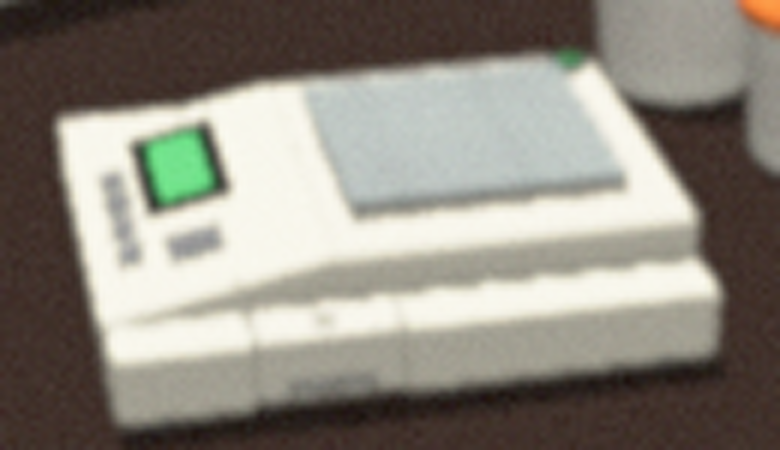

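```bash
python3 - <<'E'
from h import *
import pickle
d,e=pickle.load(open('v0.pkl','rb'))
S=lambda x,y:(d,np.array([150+x/7,160+y/7])); T=lambda x,y:(e,np.array([220+x/5,205+y/5]))
SB=lambda x,y:(d,np.array([270+x/6,180+y/6])); TB=lambda x,y:(e,np.array([200+x/6,135+y/6]))
def p(n,*o):
    X,r=tri(o); print(n,X.round(4),np.round(r,1).tolist())
p('well',SB(178,182),TB(322,320))
p('pin base',S(140,222),T(492,388)); p('pintop',S(128,90),T(500,228))
p('driver base',S(424,220),T(312,210)); p('spat base',S(282,222),T(396,295))
print('top corners scene z=.06',[onz(*S(*c),.06).round(4).tolist() for c in [(68,182),(506,180),(503,258),(58,262)]])
print('top corners side',[onz(*T(*c),.06).round(4).tolist() for c in [(218,185),(490,460),(602,410),(320,158)]])
p('bal FR',SB(185,68),TB(105,360)); p('bal BR',SB(75,420),TB(720,295)); 
print('shoulder z.044: scene',[onz(*SB(*c),.044).round(4).tolist() for c in [(183,68),(72,418),(630,532),(668,150)]])
E
```

```text
well [0.5577 0.0891 0.0417] [[0.0, -0.0], [0.0, 0.0]]
pin base [ 0.5046 -0.3091  0.058 ] [[-0.3, 0.2], [-0.5, -0.3]]
pintop [ 0.5055 -0.3067  0.1296] [[-0.3, 0.2], [-0.5, -0.4]]
driver base [ 0.4968 -0.1847  0.0575] [[-0.1, 0.1], [-0.2, -0.1]]
spat base [ 0.5005 -0.2469  0.0572] [[-0.1, 0.1], [-0.2, -0.2]]
top corners scene z=.06 [[0.4784, -0.3445, 0.06], [0.4686, -0.1503, 0.06], [0.5251, -0.1471, 0.06], [0.5356, -0.338, 0.06]]
top corners side [[0.4687, -0.1554, 0.06], [0.4833, -0.3433, 0.06], [0.5324, -0.34, 0.06], [0.5151, -0.1581, 0.06]]
bal FR [0.4615 0.0989 0.0416] [[0.2, -0.3], [0.4, 0.4]]
bal BR [0.7254 0.033  0.0388] [[-0.2, 0.2], [-0.2, -0.2]]
shoulder z.044: scene [[0.4665, 0.0965, 0.044], [0.7287, 0.0318, 0.044], [0.7893, 0.2719, 0.044], [0.5251, 0.3403, 0.044]]
```

```bash
python3 - <<'E'
from h import *
w=get_image('wrist'); s=observe(); R=np.array(s['tool_rot'])
c=-np.array(w['R']).T@w['t']; print(c, R.T@(c-s['position'])); print((np.array(w['R'])@R).round(3))
print(s['position'])
E
```

```text
[0.09306966 0.54593877 0.37407953] [ 0.06734329 -0.00026598 -0.14296144]
[[ 0.     1.    -0.   ]
 [-0.965  0.    -0.263]
 [-0.263  0.     0.965]]
[0.15762655 0.52682569 0.23111009]
```

>>> jog_arm(travel=[[0.0158,-0.0378,0],[0.0158,-0.0378,0],[0.0158,-0.0378,0],[0.0158,-0.0378,0],[0.0158,-0.0378,0],[0.0158,-0.0378,0],[0.0158,-0.0378,0],[0.0158,-0.0378,0],[0.0158,-0.0378,0],[0.0158,-0.0378,0],[0.0158,-0.0378,0],[0.0158,-0.0378,0],[0.0158,-0.0378,0],[0.0158,-0.0378,0],[0.0158,-0.0378,0],[0.0158,-0.0378,0],[0.0158,-0.0378,0],[0.0158,-0.0378,0],[0.0158,-0.0378,0],[0.0158,-0.0378,0]], dr=[[0,0,-0.0608],[0,0,-0.0608],[0,0,-0.0608],[0,0,-0.0608],[0,0,-0.0608],[0,0,-0.0608],[0,0,-0.0608],[0,0,-0.0608],[0,0,-0.0608],[0,0,-0.0608],[0,0,-0.0608],[0,0,-0.0608],[0,0,-0.0608],[0,0,-0.0608],[0,0,-0.0608],[0,0,-0.0608],[0,0,-0.0608],[0,0,-0.0608],[0,0,-0.0608],[0,0,-0.0608]])

```text
time_s: 1.97
position: [0.474, -0.2312, 0.2312]
tool_rot: [[-0.06, 0.998, 0.0], [0.998, 0.06, 0.0], [0.0, 0.0, -1.0]]
ft_force: [0.3, 0.4, 1.1]
grip_width: 0.0853
```

>>> jog_arm(travel=[[0.0158,-0.0378,0],[0.0158,-0.0378,0],[0,0,0],[0,0,0],[0,0,0]], dr=[[0,0,0],[0,0,0],[0,0,0],[0,0,0],[0,0,0]])

```text
time_s: 2.38
position: [0.5051, -0.3043, 0.231]
tool_rot: [[-0.064, 0.998, -0.001], [0.998, 0.064, 0.001], [0.001, -0.001, -1.0]]
ft_force: [0.5, 0.5, 0.2]
grip_width: 0.0853
```

```bash
python3 - <<'E'
from h import *
import pickle
w=get_image('wrist'); s=observe(); print(s['position'],s['tool_rot'],s['time_s'])
pickle.dump(w,open('w1.pkl','wb')); crop(w,'w1',0,512,0,384,1.5)
print(proj(w,[[.505,-.308,.13],[.505,-.308,.06]]))
E
```

```text
[ 0.50505563 -0.30384253  0.23142055] [[-6.45241645e-02  9.97916117e-01 -2.35492132e-04]
 [ 9.97916072e-01  6.45242483e-02  3.67294304e-04]
 [ 3.81723858e-04 -2.11302025e-04 -9.99999905e-01]] 2.4333
[[247.59513929 201.01231228]
 [247.45165224 180.58848768]]
```

View pics/w1.png

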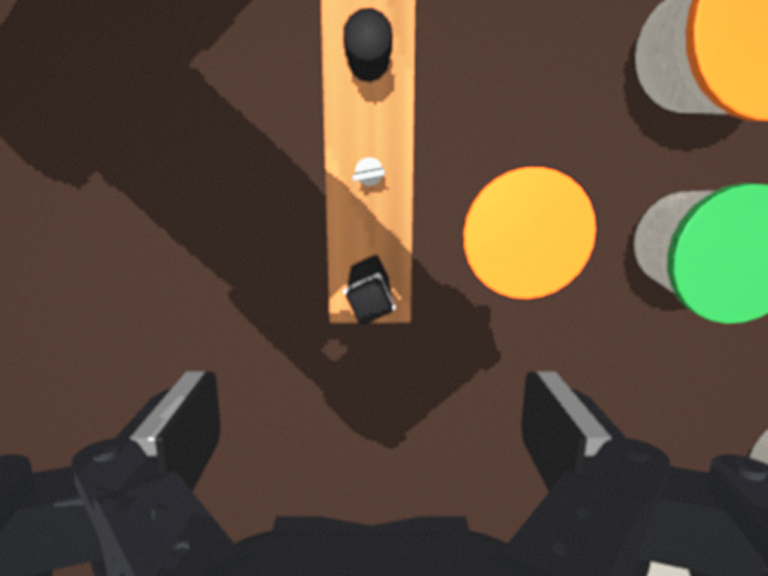

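```bash
python3 - <<'E'
from h import *
import pickle
w=pickle.load(open('w1.pkl','rb')); crop(w,'w1z',215,280,160,225,10)
E
```

```text
(no output)
```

View pics/w1z.png

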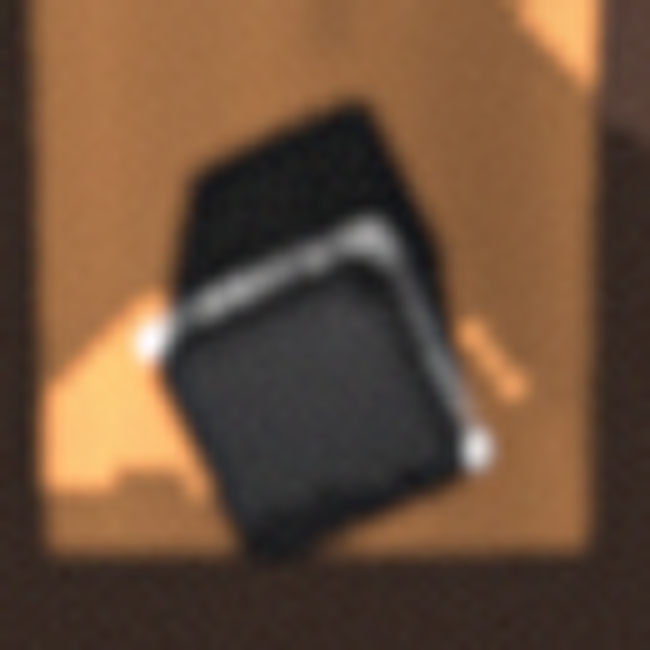

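```bash
python3 - <<'E'
from h import *
import pickle
w=pickle.load(open('w1.pkl','rb')); Z=lambda x,y:np.array([215+x/10,160+y/10])
P=np.array([onz(w,Z(*c),.13) for c in [(165,345),(372,262),(465,468),(262,562)]])
print(P.round(4),P.mean(0)); 
for i in range(4):
    v=P[(i+1)%4]-P[i]; print(np.linalg.norm(v[:2])*1000,np.degrees(np.arctan2(v[1],v[0])))
B=np.array([onz(w,Z(*c),.06) for c in [(195,178),(362,98)]]); v=B[1]-B[0]; print(B,np.degrees(np.arctan2(v[1],v[0])),np.linalg.norm(v))
C=[onz(w,Z(*c),.06) for c in [(42,553),(590,552)]]; print('block edge',C)
print('drv',onz(w,(368/1.5,35/1.5),.128),'spat',onz(w,(369/1.5,175/1.5),.06))
E
```

```text
[[ 0.4927 -0.3037  0.13  ]
 [ 0.5077 -0.2964  0.13  ]
 [ 0.5157 -0.3118  0.13  ]
 [ 0.5009 -0.3202  0.13  ]] [ 0.50426179 -0.30806233  0.13      ]
16.617038298221672 26.123278491934094
17.38773381175043 -62.40822963119042
16.982539391411056 -150.3620402578439
18.423466441953998 116.47171812120713
[[ 0.49262552 -0.30609649  0.06      ]
 [ 0.50783832 -0.297435    0.06      ]] 29.655254719074115 0.017505733108368463
block edge [array([ 0.47980976, -0.34425396,  0.06      ]), array([ 0.53300019, -0.34072141,  0.06      ])]
drv [ 0.49557808 -0.18605512  0.128     ] spat [ 0.49987162 -0.24915569  0.06      ]
```

>>> jog_arm(travel=[[-0.0004,-0.0024,-0.012],[-0.0004,-0.0024,-0.012],[0,0,-0.012],[0,0,-0.012],[0,0,-0.012],[0,0,-0.012],[0,0,-0.016],[0,0,-0.016],[0,0,-0.016],[0,0,-0.016],[0,0,-0.016],[0,0,0],[0,0,0],[0,0,0]], dr=[[0,0,0.0683],[0,0,0.0683],[0,0,0.0683],[0,0,0.0683],[0,0,0.0683],[0,0,0.0683],[0,0,0],[0,0,0],[0,0,0],[0,0,0],[0,0,0],[0,0,0],[0,0,0],[0,0,0]])

```text
time_s: 3.6
position: [0.5049, -0.3093, 0.0807]
tool_rot: [[-0.457, 0.89, 0.001], [0.89, 0.457, -0.001], [-0.002, 0.001, -1.0]]
ft_force: [0.6, 0.0, 0.2]
grip_width: 0.0853
```

```bash
python3 - <<'E'
from h import *
w=get_image('wrist'); s=observe(); print(s['position'],s['ft_force'],s['time_s'])
crop(w,'w2',0,512,0,384,1.5)
e=get_image('side'); crop(e,'s2',180,380,150,330,4)
E
```

```text
[ 0.50495314 -0.30947618  0.08082576] [-0.28239452 -0.92122699 -0.36550795] 3.65
```

View pics/w2.png

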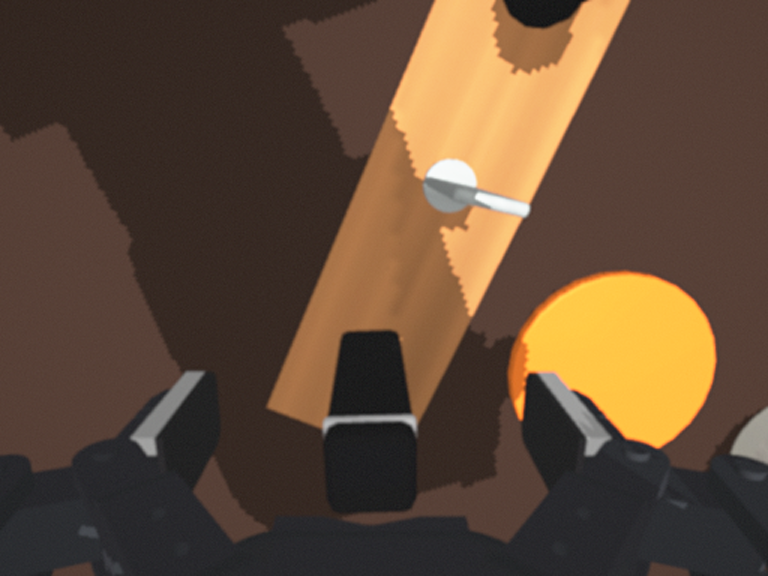

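View pics/s2.png

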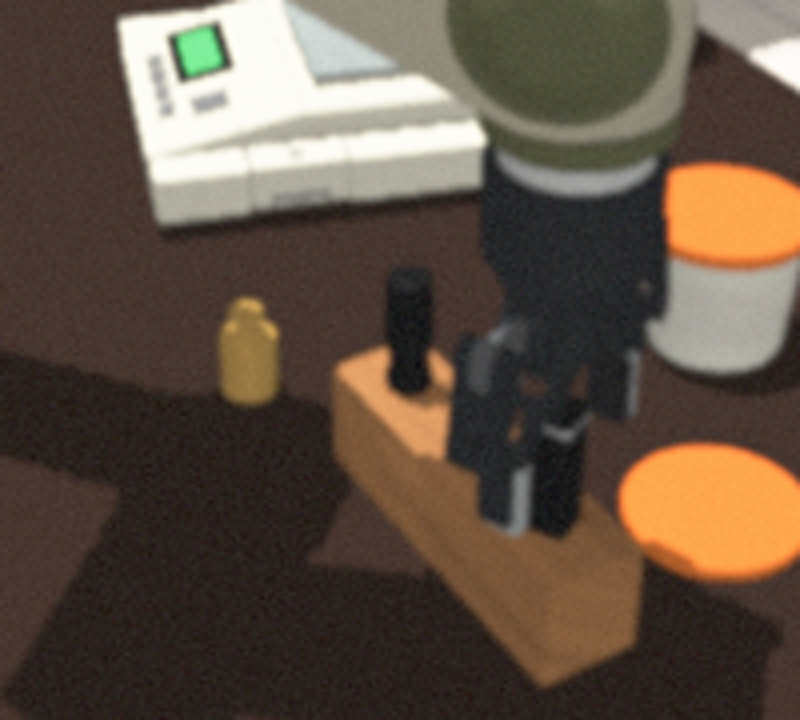

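```bash
python3 - <<'E'
from h import *
w=get_image('wrist'); s=observe(); p=s['position']; R=np.array(s['tool_rot'])
P=np.array([onz(w,(a/1.5,b/1.5),.13) for a,b in [(330,424),(413,424),(415,508),(328,508)]])
print(((P-p)@R).round(4), P.mean(0))
P=np.array([onz(w,(a/1.5,b/1.5),.06) for a,b in [(345,332),(397,332)]])
print(((P-p)@R).round(4)); print(R.round(4))
E
```

```text
[[ 0.0137 -0.0089 -0.0495]
 [ 0.0137  0.0081 -0.0495]
 [-0.0067  0.009  -0.0495]
 [-0.0067 -0.0098 -0.0495]] [ 0.50281317 -0.30660007  0.13      ]
[[ 0.0089 -0.0092  0.0205]
 [ 0.0089  0.0085  0.0205]]
[[-4.565e-01  8.897e-01  1.500e-03]
 [ 8.897e-01  4.565e-01 -1.400e-03]
 [-1.900e-03  7.000e-04 -1.000e+00]]
```

>>> jog_arm(travel=[[0,0,0],[0,0,0],[0,0,0],[0,0,0],[0,0,0],[0,0,0],[0,0,0],[0,0,0]], dr=[[0,0,0],[0,0,0],[0,0,0],[0,0,0],[0,0,0],[0,0,0],[0,0,0],[0,0,0]], jaw=0, newtons=70)

```text
time_s: 4.42
position: [0.5045, -0.3096, 0.0795]
tool_rot: [[-0.456, 0.89, 0.0], [0.89, 0.456, -0.0], [-0.0, 0.0, -1.0]]
ft_force: [-1.5, -0.7, 1.6]
grip_width: 0.0192
```

```bash
python3 - <<'E'
from h import *
w=get_image('wrist'); s=observe(); print({k:np.round(s[k],4) for k in ['position','ft_force','wrist_torque','time_s','grip_width','q']})
crop(w,'w3',0,512,0,384,1.5)
E
```

```text
{'position': array([ 0.5046, -0.3096,  0.0795]), 'ft_force': array([-0.4953, -2.0922,  2.386 ]), 'wrist_torque': array([-0.0173,  0.0412, -0.0162]), 'time_s': np.float64(4.4667), 'grip_width': np.float64(0.0192), 'q': array([-4.29814e+01,  3.42112e+01,  7.98974e+01, -2.40000e-03,
        6.58744e+01, -7.01273e+01])}
```

View pics/w3.png

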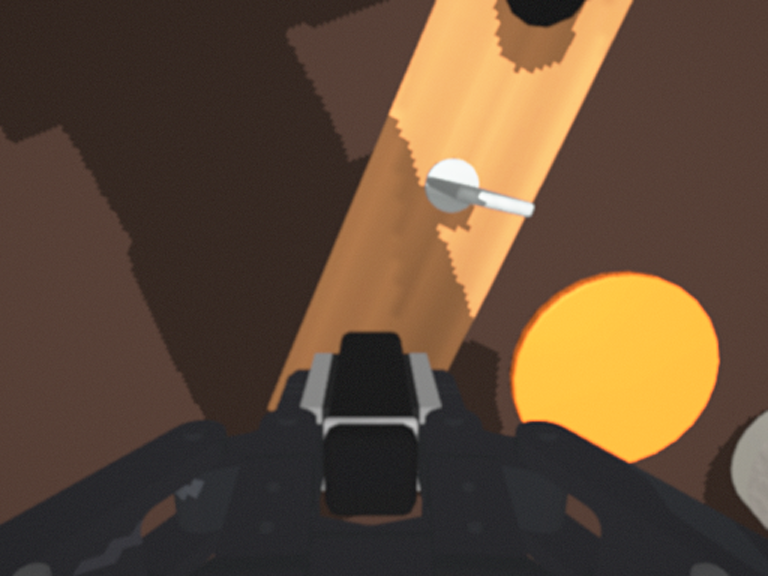

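>>> jog_arm(travel=[[0,0,0.004],[0,0,0.008],[0,0,0.012],[0,0,0.016],[0,0,0.02],[0,0,0.02],[0,0,0.02],[0,0,0.02],[0,0,0.016],[0,0,0],[0,0,0],[0,0,0]], dr=[[0,0,0],[0,0,0],[0,0,0],[0,0,0],[0,0,0],[0,0,0],[0,0,0],[0,0,0],[0,0,0],[0,0,0],[0,0,0],[0,0,0]])

```text
time_s: 5.47
position: [0.5041, -0.3092, 0.2143]
tool_rot: [[-0.456, 0.89, -0.001], [0.89, 0.456, 0.001], [0.002, -0.001, -1.0]]
ft_force: [-0.7, -0.2, -0.7]
grip_width: 0.0192
```

```bash
python3 - <<'E'
from h import *
s=observe(); print({k:np.round(s[k],4) for k in ['position','ft_force','wrist_torque','time_s','grip_width','q']})
w=get_image('wrist');crop(w,'w4',150,350,150,350,3)
d=get_image('scene'); crop(d,'d4',130,260,120,225,5)
e=get_image('side'); crop(e,'s4',220,350,150,300,4)
import pickle; pickle.dump((w,d,e,s),open('v4.pkl','wb'))
p=np.array(s['position']); z=np.array([p,p-[0,0,.0695]])
for c in (w,d,e): print(proj(c,z))
E
```

```text
{'position': array([ 0.5041, -0.3092,  0.2143]), 'ft_force': array([-0.6795, -0.2042, -0.7129]), 'wrist_torque': array([-0.0053,  0.0093, -0.0182]), 'time_s': np.float64(5.4667), 'grip_width': np.float64(0.0192), 'q': array([-4.29811e+01,  2.67203e+01,  6.91017e+01,  1.50000e-03,
        8.42824e+01, -7.01275e+01])}
[[248.41329655 254.911586  ]
 [247.95129217 209.51984399]]
[[164.12704544 148.56974593]
 [166.72158658 168.5781499 ]]
[[322.06712135 210.12847214]
 [320.04725003 244.23736337]]
```

View pics/w4.png

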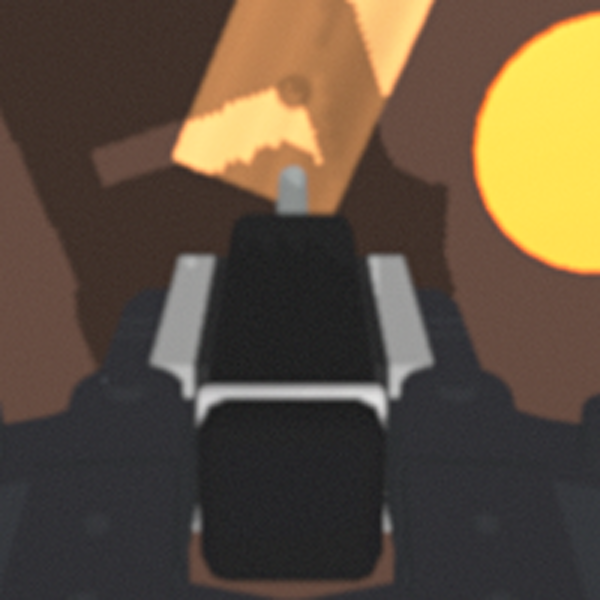

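View pics/d4.png

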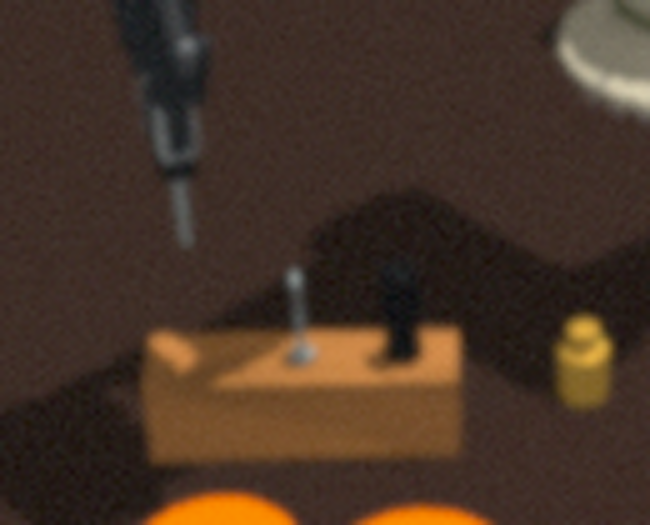

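View pics/s4.png

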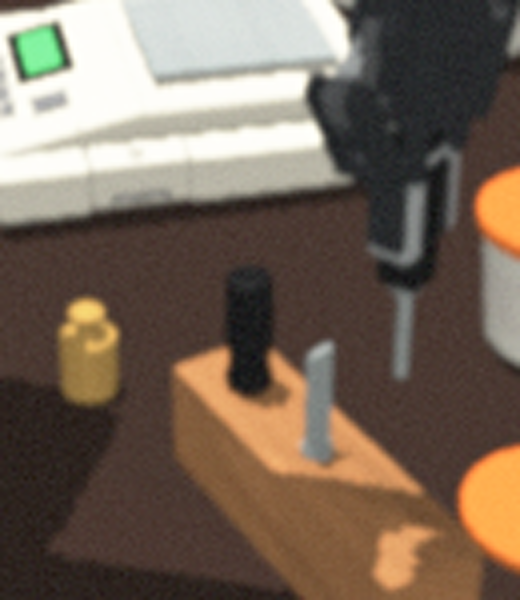

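```bash
python3 - <<'E'
from h import *
import pickle
w,d,e,s=pickle.load(open('v4.pkl','rb')); p=np.array(s['position']);R=np.array(s['tool_rot'])
h=onz(w,(150+293/3,150+90/3),.06); print('hole',h,(h-p)@R)
t=onz(w,(150+292/3,150+170/3),p[2]-.0695+.001); print('tip w',t,(t-p)@R)
X,r=tri([(w,np.array([150+292/3,150+170/3])),(d,np.array([130+187/5,120+244/5])),(e,np.array([220+401/4,150+377/4]))]);print('tip tri',X,(X-p)@R,np.round(r,1).tolist())
# handle top corners in z=p+.0505
P=np.array([onz(w,(150+a/3,150+b/3),p[2]+.0505) for a,b in [(200,400),(385,400),(383,578),(205,578)]]);print(((P-p)@R).round(4))
E
```

```text
hole [ 0.50361821 -0.3081907   0.06      ] [8.24923876e-04 9.47896459e-05 1.54292964e-01]
tip w [ 0.50272044 -0.3073401   0.14579134] [ 0.00213924 -0.00036711  0.06850402]
tip tri [ 0.5039359  -0.30790006  0.14385799] [0.00108307 0.00046013 0.07043506] [[1.3, 0.7], [-0.2, 0.0], [-0.7, 0.1]]
[[ 0.0142 -0.0099 -0.0505]
 [ 0.0142  0.0088 -0.0505]
 [-0.0073  0.0092 -0.0505]
 [-0.0073 -0.0099 -0.0505]]
```

>>> jog_arm(travel=[[0.0046,0.0332,0],[0.0046,0.0332,0],[0.0046,0.0332,0],[0.0046,0.0332,0],[0.0046,0.0332,0],[0.0046,0.0332,0],[0.0046,0.0332,0],[0.0046,0.0332,0],[0.0046,0.0332,-0.005],[0.0046,0.0332,-0.01],[0.0046,0.0332,-0.01],[0.0045,0.0327,-0.015],[0,0,0],[0,0,0],[0,0,0],[0,0,0]], dr=[[0,0,0.0713],[0,0,0.0713],[0,0,0.0713],[0,0,0.0713],[0,0,0.0713],[0,0,0.0713],[0,0,0.0713],[0,0,0.0713],[0,0,0.0713],[0,0,0.0713],[0,0,0.0713],[0,0,0.0713],[0,0,0],[0,0,0],[0,0,0],[0,0,0]])

```text
time_s: 6.95
position: [0.5598, 0.0874, 0.1756]
tool_rot: [[-0.971, 0.241, 0.0], [0.241, 0.971, -0.0], [-0.0, -0.0, -1.0]]
ft_force: [-0.3, -0.1, -0.4]
grip_width: 0.0191
```

```bash
python3 - <<'E'
from h import *
s=observe(); print({k:np.round(s[k],4) for k in ['position','tool_rot','ft_force','wrist_torque','time_s','grip_width','q']})
w=get_image('wrist');crop(w,'w5',0,512,0,384,1.5);crop(w,'w5z',200,300,130,230,6)
d=get_image('scene'); crop(d,'d5',240,400,130,280,5)
e=get_image('side'); crop(e,'s5',190,330,70,210,5)
import pickle; pickle.dump((w,d,e,s),open('v5.pkl','wb'))
E
```

```text
{'position': array([0.5598, 0.0874, 0.1756]), 'tool_rot': array([[-9.706e-01,  2.407e-01,  4.000e-04],
       [ 2.407e-01,  9.706e-01, -2.000e-04],
       [-5.000e-04, -1.000e-04, -1.000e+00]]), 'ft_force': array([-0.3099, -0.1004, -0.3752]), 'wrist_torque': array([0.0215, 0.0224, 0.0237]), 'time_s': np.float64(6.95), 'grip_width': np.float64(0.0191), 'q': array([-3.08620e+00,  2.60324e+01,  7.70357e+01, -1.19000e-02,
        7.69070e+01, -7.91583e+01])}
```

View pics/w5.png

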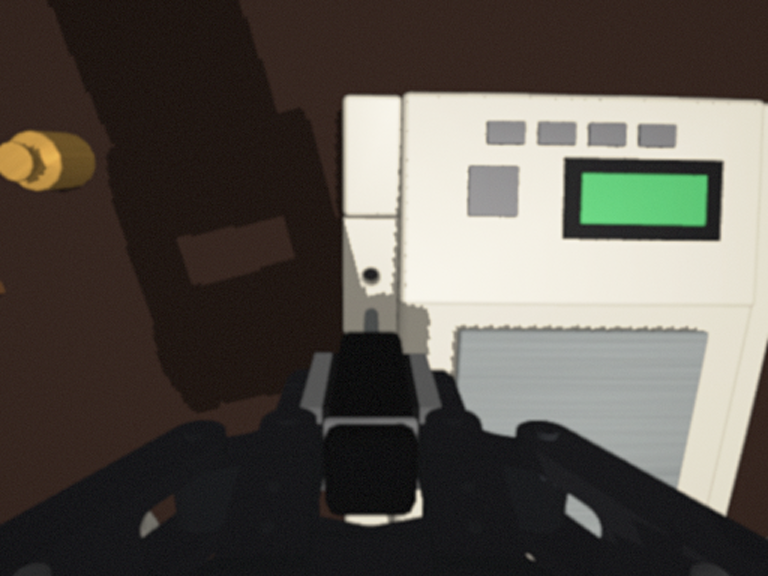

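View pics/w5z.png

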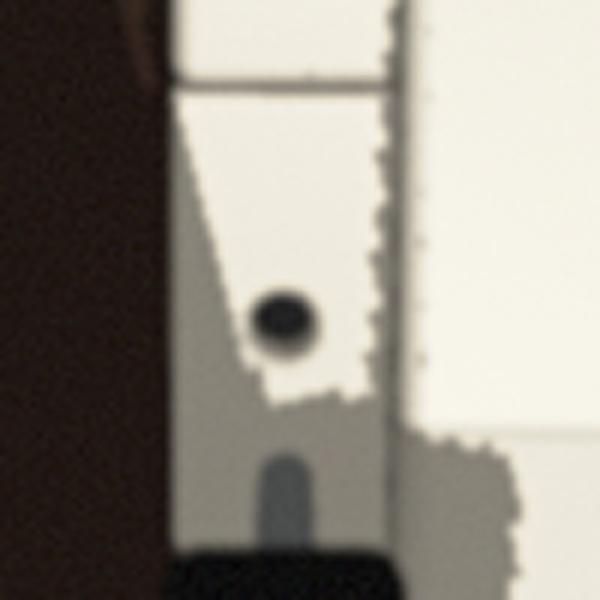

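View pics/d5.png

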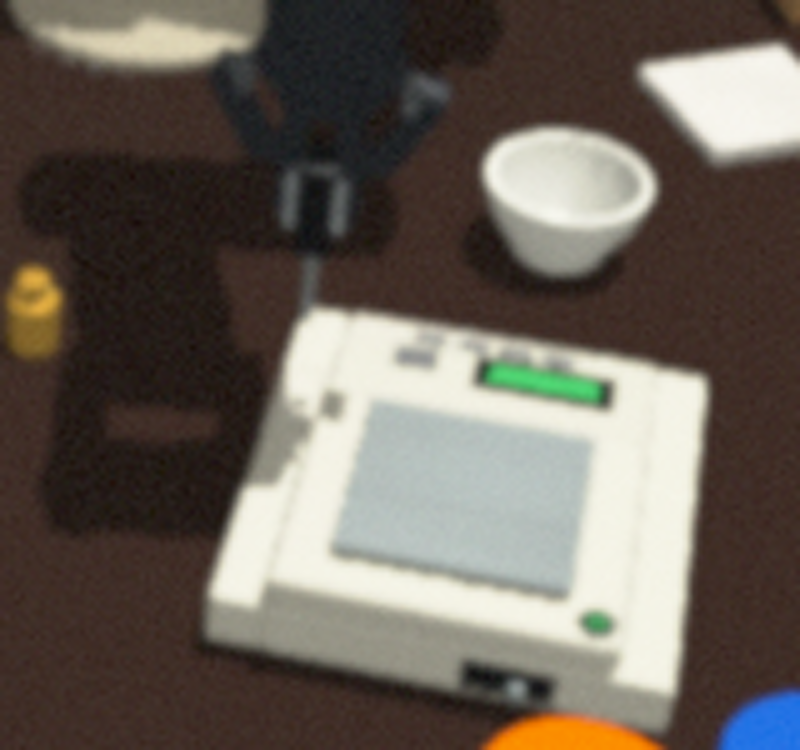

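View pics/s5.png

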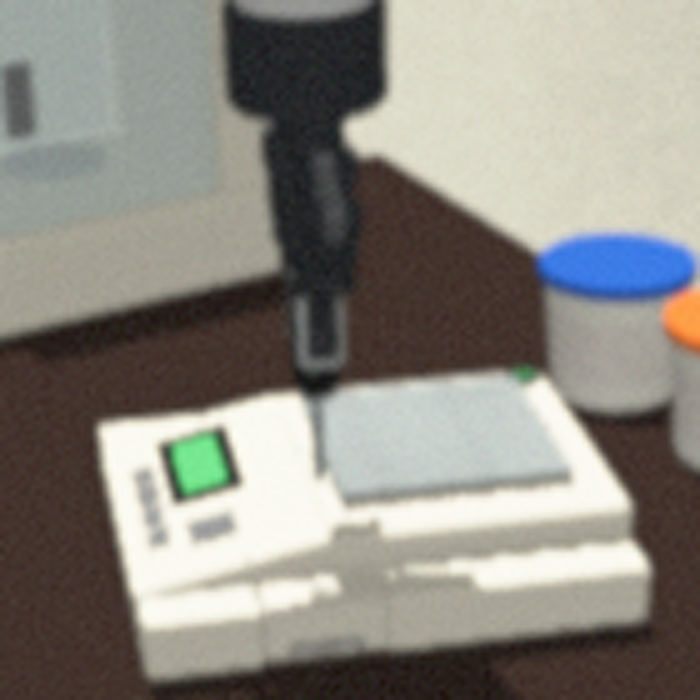

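```bash
python3 - <<'E'
from h import *
import pickle
w,d,e,s=pickle.load(open('v5.pkl','rb')); p=np.array(s['position']);R=np.array(s['tool_rot'])
for z in (.042,.0445,.047):
    h=onz(w,(200+286/6,130+325/6),z); print('well',h.round(4),((h-p)@R).round(4))
t=onz(w,(200+286/6,130+458/6),p[2]-.0695+.002); print('tip w',((t-p)@R).round(4))
P=[onz(w,(200+a/6,130+b/6),.0445) for a,b in [(180,86),(172,545),(385,86),(252,325),(320,325)]]; print((((P-p)@R)*1e3).round(1))
E
```

```text
well [0.5578 0.0886 0.042 ] [0.0023 0.0007 0.1336]
well [0.5572 0.0888 0.0445] [0.0029 0.0007 0.1311]
well [0.5566 0.0889 0.047 ] [0.0035 0.0007 0.1286]
tip w [0.0031 0.0005 0.0675]
[[ 35.7 -13.5 131. ]
 [-29.3 -15.5 131.1]
 [ 35.7  13.9 131. ]
 [  2.9  -4.  131.1]
 [  2.9   5.4 131.1]]
```

>>> jog_arm(travel=[[-0.0011,0.0004,-0.01],[-0.0011,0.0004,-0.012],[0,0,-0.012],[0,0,-0.008],[0,0,-0.004],[0,0,0],[0,0,0],[0,0,0],[0,0,0]], dr=[[0,0,0],[0,0,0],[0,0,0],[0,0,0],[0,0,0],[0,0,0],[0,0,0],[0,0,0],[0,0,0]])

```text
time_s: 7.85
position: [0.5577, 0.0891, 0.1299]
tool_rot: [[-0.971, 0.239, 0.001], [0.239, 0.971, -0.0], [-0.001, 0.0, -1.0]]
ft_force: [0.0, 0.4, -0.5]
grip_width: 0.0194
```

```bash
python3 - <<'E'
from h import *
s=observe(); print({k:np.round(s[k],4) for k in ['position','tool_rot','ft_force','wrist_torque','time_s']})
w=get_image('wrist');crop(w,'w6z',200,300,150,250,6)
d=get_image('scene'); crop(d,'d6',270,330,170,230,10)
e=get_image('side'); crop(e,'s6',225,285,145,205,10)
import pickle; pickle.dump((w,d,e,s),open('v6.pkl','wb'))
E
```

```text
{'position': array([0.5577, 0.0891, 0.1299]), 'tool_rot': array([[-9.710e-01,  2.391e-01,  1.200e-03],
       [ 2.391e-01,  9.710e-01, -1.000e-04],
       [-1.200e-03,  2.000e-04, -1.000e+00]]), 'ft_force': array([ 0.024 ,  0.369 , -0.5299]), 'wrist_torque': array([ 0.0127, -0.014 ,  0.0436]), 'time_s': np.float64(7.85)}
```

View pics/w6z.png

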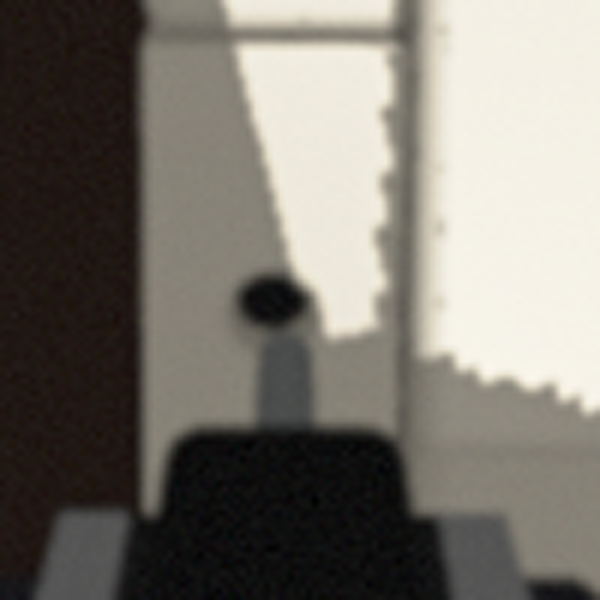

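View pics/d6.png

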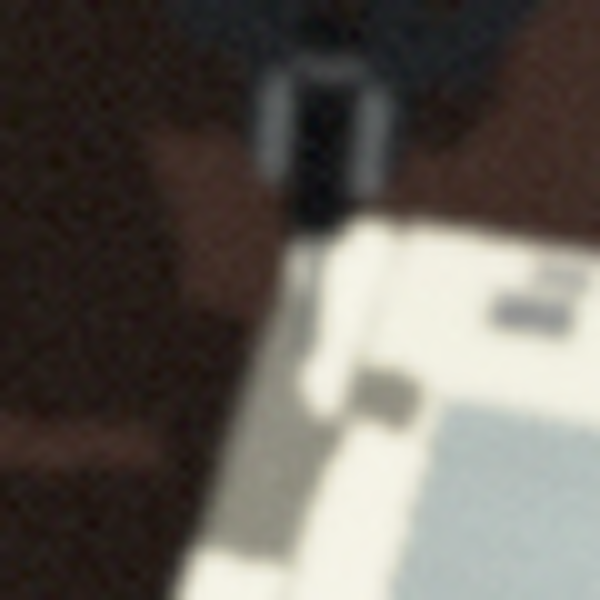

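View pics/s6.png

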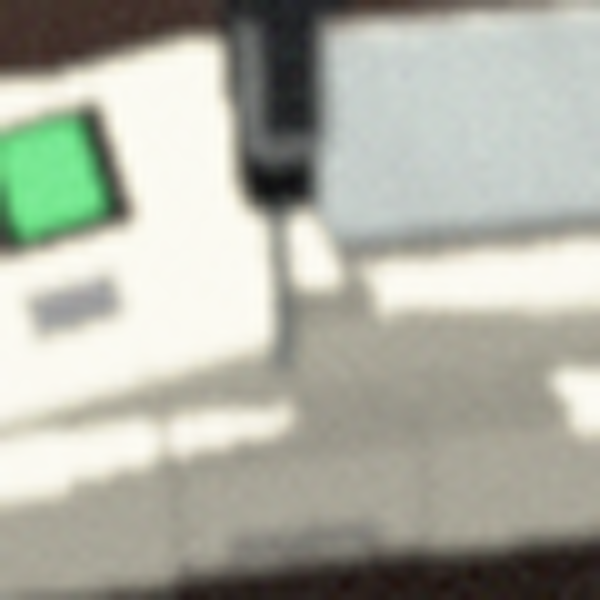

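```bash
python3 - <<'E'
from h import *
import pickle
w,d,e,s=pickle.load(open('v6.pkl','rb')); p=np.array(s['position']);R=np.array(s['tool_rot'])
crop(w,'w6zz',230,265,185,225,15)
for z in (.042,.0445,.047):
    h=onz(w,(200+274/6,150+303/6),z); print('well',h.round(4),((h-p)@R*1e3).round(1))
t=onz(w,(200+287/6,150+336/6),p[2]-.0674); print('tip edge',((t-p)@R*1e3).round(1))
t=onz(w,(200+287/6,150+380/6),p[2]-.06); print('shaft',((t-p)@R*1e3).round(1))
for z in (.042,.0445,.047):
  P=[onz(w,(200+a/6,150+b/6),z) for a,b in [(145,33),(405,33),(140,500),(238,300),(312,300)]]; print((((P-p)@R)*1e3).round(1).tolist())
X,r=tri([(d,np.array([270+30,170+35.])),(e,np.array([225+28.3,145+36.5]))]);print('tip sc/side',X,(X-p)@R*1e3,r)
E
```

```text
well [0.5565 0.0886 0.042 ] [ 1.1 -0.9 87.9]
well [0.5558 0.0888 0.0445] [ 1.9 -0.8 85.4]
well [0.5551 0.0889 0.047 ] [ 2.6 -0.8 82.9]
tip edge [ 3.3  0.6 67.4]
shaft [ 0.8  0.6 60. ]
[[33.1, -15.5, 87.9], [33.1, 14.1, 87.9], [-23.7, -17.1, 88.0], [1.5, -5.1, 87.9], [1.5, 3.6, 87.9]]
[[33.5, -15.3, 85.4], [33.5, 13.9, 85.4], [-22.7, -16.9, 85.5], [2.2, -5.0, 85.4], [2.2, 3.6, 85.4]]
[[33.8, -15.2, 82.9], [33.8, 13.8, 82.9], [-21.7, -16.7, 83.0], [2.9, -5.0, 82.9], [2.9, 3.5, 82.9]]
tip sc/side [0.55732273 0.08871067 0.06221884] [ 0.33586836 -0.52176114 67.71637821] [array([ 0.03268841, -0.0417548 ]), array([0.04215998, 0.04415001])]
```

View pics/w6zz.png

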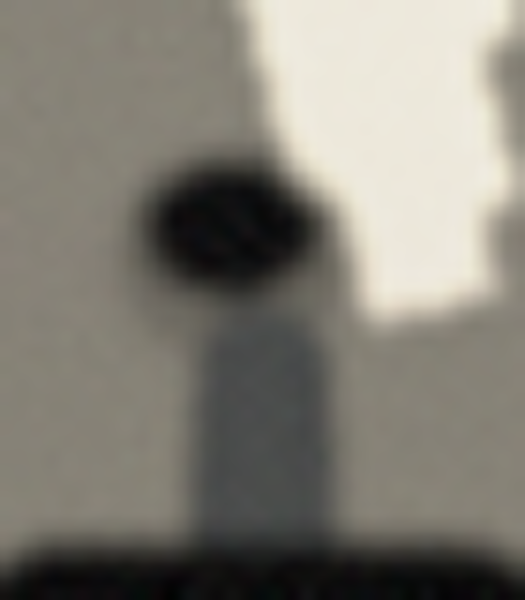

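```bash
python3 - <<'E'
from h import *
import pickle
w,d,e,s=pickle.load(open('v6.pkl','rb')); p=np.array(s['position']);R=np.array(s['tool_rot'])
for z in (.042,.0445,.047):
    c=onz(w,(246.1,202),z); print(c.round(4),((c-p)@R*1e3).round(1))
    a=np.linspace(0,6.283,60); q=c+.005*np.c_[np.cos(a),np.sin(a),0*a]; u=(proj(w,q)-[230,185])*15
    print(u.min(0),u.max(0))
im=cv2.imread('pics/w6zz.png'); cv2.polylines(im,[u.astype(int)],True,(0,0,255)); cv2.imwrite('pics/w6o.png',im)
E
```

```text
[0.5576 0.0886 0.042 ] [ 0.  -0.5 87.9]
[135.53770125 152.76125979] [347.33208422 356.10680498]
[0.5569 0.0888 0.0445] [ 0.8 -0.5 85.4]
[134.37788368 151.6359102 ] [348.49082024 357.20733142]
[0.5562 0.089  0.047 ] [ 1.5 -0.5 82.9]
[133.19239584 150.48551166] [349.67521029 358.33207916]
```

View pics/w6o.png

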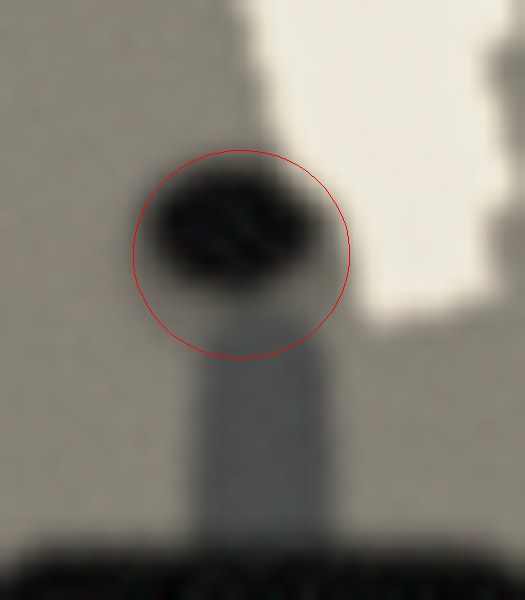

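>>> jog_arm(travel=[[-0.0006,-0.001,-0.002],[0,0,-0.003],[0,0,-0.003],[0,0,0],[0,0,0],[0,0,0],[0,0,0]], dr=[[0,0,0],[0,0,0],[0,0,0],[0,0,0],[0,0,0],[0,0,0],[0,0,0]])

```text
time_s: 8.58
position: [0.5569, 0.0882, 0.1214]
tool_rot: [[-0.971, 0.239, 0.0], [0.239, 0.971, -0.0], [-0.0, 0.0, -1.0]]
ft_force: [-0.6, 0.3, -0.8]
grip_width: 0.0192
```

```bash
cat > st.py <<'E'
from h import *
import sys,pickle
n=int(sys.argv[2]) if len(sys.argv)>2 else 1
F=[]
for i in range(n):
    w=get_image('wrist'); s=observe(); F.append(np.r_[s['ft_force'],s['wrist_torque']])
print('t',s['time_s'],'pos',np.round(s['position'],5),'F',np.round(F,2).tolist(),'mean',np.mean(F,0).round(2))
print('x',np.round(np.array(s['tool_rot'])[:,2],4))
if sys.argv[1]!='-':
    crop(w,sys.argv[1],225,270,180,225,12); pickle.dump((w,s),open('last.pkl','wb'))
E
python3 st.py w7 4
```

```text
t 8.7833 pos [0.5568 0.0882 0.1214] F [[0.16, -0.29, 0.36, -0.01, -0.04, -0.01], [0.45, 0.43, -0.34, -0.04, 0.05, 0.03], [-0.21, -0.58, -1.33, -0.01, -0.04, -0.04], [0.31, -0.51, -0.72, -0.0, -0.04, -0.01]] mean [ 0.18 -0.24 -0.51 -0.01 -0.02 -0.01]
x [ 1.e-04 -0.e+00 -1.e+00]
```

View pics/w7.png

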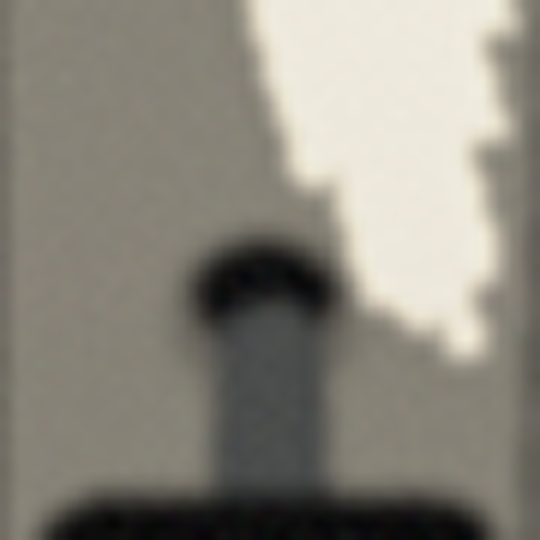

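```bash
python3 - <<'E'
from h import *
import pickle
w,s=pickle.load(open('last.pkl','rb')); p=np.array(s['position']);R=np.array(s['tool_rot'])
im=cv2.imread('pics/w7.png'); a=np.linspace(0,6.283,60)
def dr(P,col): 
    u=(proj(w,P)-[225,180])*12; cv2.polylines(im,[u.astype(int)],True,col)
for z,col in ((.0425,(0,0,255)),(.0465,(0,255,255))):
    for k in range(1):
        c=onz(w,(225+264/12,180+330/12),z); print(((c-p)@R*1e3).round(1)); dr(c+.005*np.c_[np.cos(a),np.sin(a),0*a],col)
# tip sphere
o=np.array([.0003,.0003,.0665]); c=p+R@o
cam=-np.array(w['R']).T@w['t']; v=c-cam; v/=np.linalg.norm(v); b1=np.cross(v,[0,1,0]); b1/=np.linalg.norm(b1); b2=np.cross(v,b1)
dr(c+.003*(np.outer(np.cos(a),b1)+np.outer(np.sin(a),b2)),(0,255,0)); cv2.imwrite('pics/w7o.png',im)
E
```

```text
[-1.3  0.1 78.9]
[-0.   0.1 74.9]
```

View pics/w7o.png

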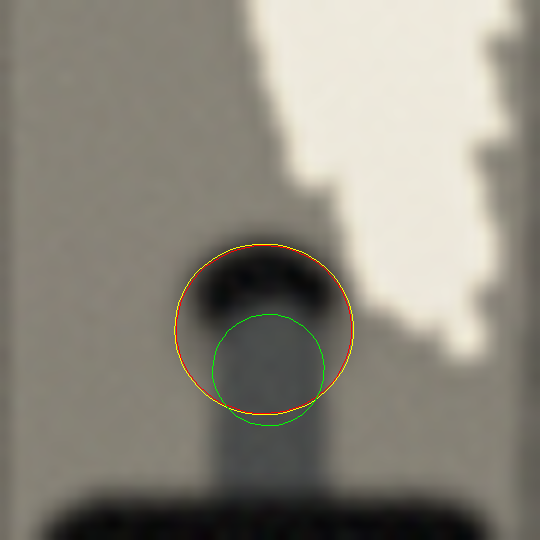

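>>> jog_arm(travel=[[0,0,-0.002],[0,0,-0.002],[0,0,0],[0,0,0],[0,0,0],[0,0,0]], dr=[[0,0,0],[0,0,0],[0,0,0],[0,0,0],[0,0,0],[0,0,0]])

```text
time_s: 9.28
position: [0.5568, 0.0882, 0.1174]
tool_rot: [[-0.971, 0.239, 0.0], [0.239, 0.971, -0.0], [-0.0, 0.0, -1.0]]
ft_force: [1.2, 0.4, -0.3]
grip_width: 0.0191
```

```bash
python3 st.py w8 4; python3 - <<'E'
from h import *
d=get_image('scene'); crop(d,'d8',270,330,170,230,10)
e=get_image('side'); crop(e,'s8',225,285,145,205,10)
E
```

```text
t 9.4833 pos [0.55681 0.08818 0.11735] F [[-0.18, 0.46, -1.2, -0.01, -0.01, 0.03], [-0.06, -0.11, -0.99, -0.01, 0.03, 0.01], [0.34, 0.58, -0.8, 0.01, -0.03, 0.05], [-0.18, -1.19, -0.34, -0.0, -0.05, 0.02]] mean [-0.02 -0.06 -0.83 -0.   -0.01  0.03]
x [ 1.e-04 -0.e+00 -1.e+00]
```

View pics/w8.png

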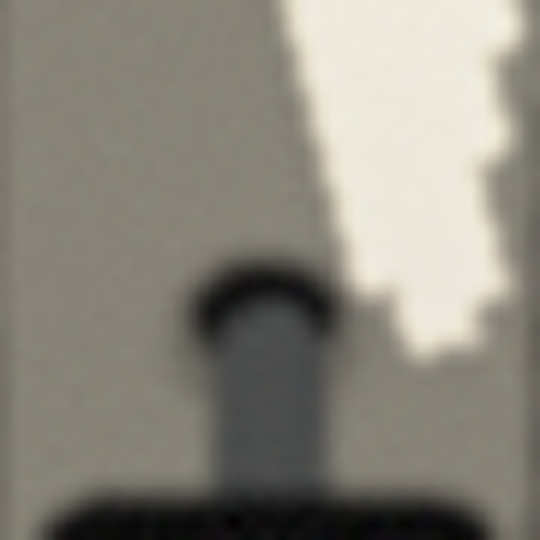

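View pics/s8.png

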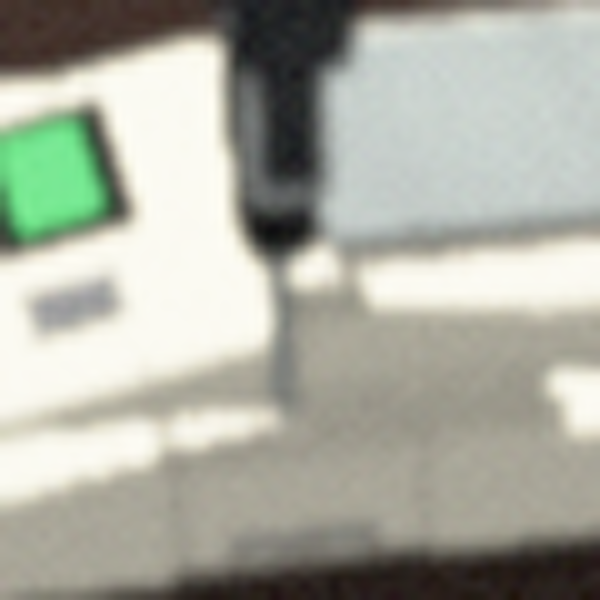

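View pics/d8.png

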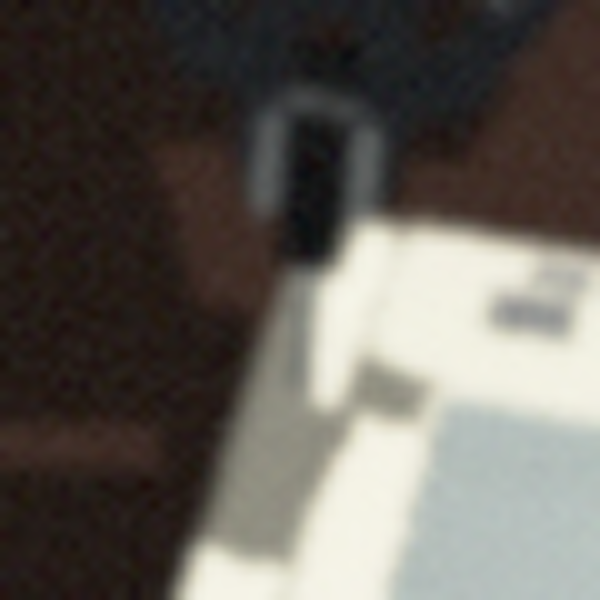

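>>> jog_arm(travel=[[0.0011,-0.0006,0],[0,0,-0.001],[0,0,-0.001],[0,0,-0.001],[0,0,0],[0,0,0],[0,0,0],[0,0,0]], dr=[[0,0,0],[0,0,0],[0,0,0],[0,0,0],[0,0,0],[0,0,0],[0,0,0],[0,0,0]])

```text
time_s: 10.25
position: [0.5579, 0.0876, 0.1144]
tool_rot: [[-0.971, 0.239, 0.0], [0.239, 0.971, -0.0], [-0.0, 0.0, -1.0]]
ft_force: [0.9, 0.6, -0.9]
grip_width: 0.0189
```

```bash
python3 st.py w9 4
```

```text
t 10.45 pos [0.55789 0.0876  0.11435] F [[-0.15, 0.06, -0.53, 0.01, -0.02, -0.02], [0.06, 0.08, -1.07, 0.03, 0.03, 0.01], [0.26, 0.03, -0.68, -0.01, 0.03, -0.02], [-0.75, -1.05, -0.22, -0.03, -0.03, -0.0]] mean [-0.15 -0.22 -0.62  0.    0.   -0.01]
x [ 1.e-04  0.e+00 -1.e+00]
```

View pics/w9.png

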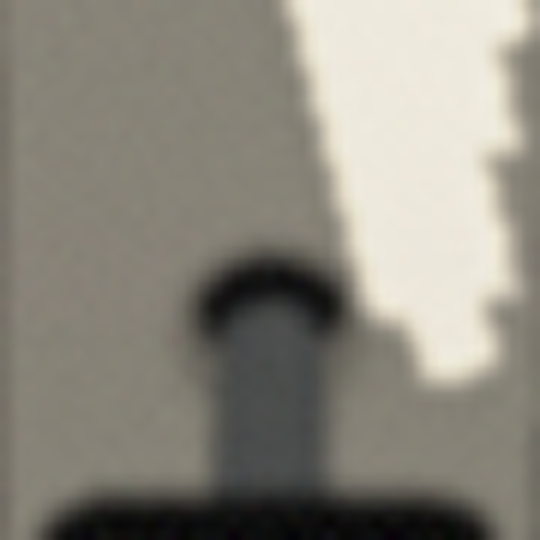

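>>> jog_arm(travel=[[0,0,-0.001],[0,0,-0.001],[0,0,-0.001],[0,0,0],[0,0,0],[0,0,0],[0,0,0]], dr=[[0,0,0],[0,0,0],[0,0,0],[0,0,0],[0,0,0],[0,0,0],[0,0,0]])

```text
time_s: 11.03
position: [0.5579, 0.0876, 0.1114]
tool_rot: [[-0.971, 0.239, 0.0], [0.239, 0.971, -0.0], [-0.0, -0.0, -1.0]]
ft_force: [-0.1, 0.3, 0.3]
grip_width: 0.019
```

```bash
python3 st.py w10 4
```

```text
t 11.2333 pos [0.55789 0.08757 0.11133] F [[0.27, 0.33, -1.27, -0.03, 0.02, -0.04], [1.14, 0.3, -0.77, 0.04, -0.01, -0.05], [0.9, -0.91, -0.25, 0.0, -0.02, -0.02], [0.13, 0.3, -0.51, 0.04, -0.07, -0.01]] mean [ 0.61  0.   -0.7   0.01 -0.02 -0.03]
x [-0.  0. -1.]
```

View pics/w10.png

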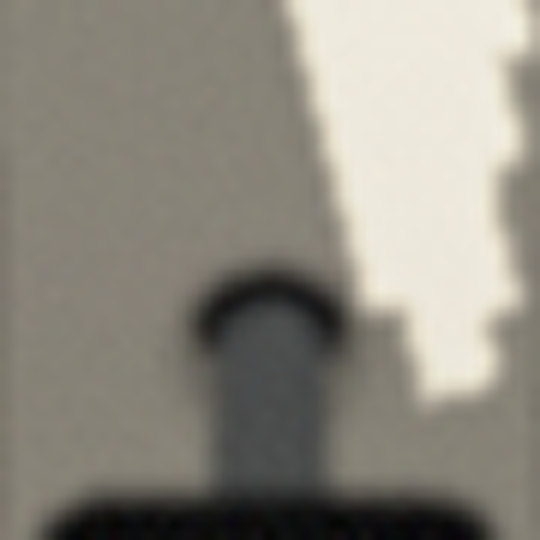

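>>> jog_arm(travel=[[0.0004,-0.0001,0],[0,0,-0.0005],[0,0,-0.0005],[0,0,0],[0,0,0],[0,0,0]], dr=[[0,0,0],[0,0,0],[0,0,0],[0,0,0],[0,0,0],[0,0,0]])

```text
time_s: 11.73
position: [0.5583, 0.0875, 0.1103]
tool_rot: [[-0.971, 0.239, -0.0], [0.239, 0.971, -0.0], [0.0, -0.0, -1.0]]
ft_force: [-0.1, -0.5, 0.6]
grip_width: 0.0196
```

```bash
python3 st.py - 5
```

```text
t 11.9833 pos [0.5583  0.08751 0.11036] F [[-0.04, 0.83, -0.7, 0.01, -0.04, -0.05], [0.44, 0.22, -0.75, -0.04, 0.05, 0.03], [0.75, -0.38, 0.28, -0.02, 0.0, 0.03], [0.08, 0.01, -0.62, 0.02, -0.03, 0.03], [-0.19, -0.93, -0.2, 0.02, -0.01, -0.0]] mean [ 0.21 -0.05 -0.4  -0.   -0.01  0.01]
x [ 1.e-04  0.e+00 -1.e+00]
```

>>> jog_arm(travel=[[0,0,-0.0005],[0,0,-0.0005],[0,0,0],[0,0,0],[0,0,0]], dr=[[0,0,0],[0,0,0],[0,0,0],[0,0,0],[0,0,0]])

```text
time_s: 12.4
position: [0.5583, 0.0875, 0.1093]
tool_rot: [[-0.971, 0.239, -0.0], [0.239, 0.971, 0.0], [0.0, 0.0, -1.0]]
ft_force: [0.1, 0.1, 0.0]
grip_width: 0.0192
```

```bash
python3 st.py - 5
```

```text
t 12.65 pos [0.55828 0.08748 0.10932] F [[0.47, -0.53, -0.78, 0.01, -0.01, 0.05], [-0.3, 0.59, 0.28, -0.02, -0.02, 0.08], [0.33, -0.03, 0.2, 0.0, -0.01, 0.0], [0.25, -0.64, -0.35, -0.03, -0.03, 0.01], [0.13, -0.17, -0.8, -0.04, -0.05, -0.04]] mean [ 0.18 -0.16 -0.29 -0.02 -0.02  0.02]
x [ 0.  0. -1.]
```

>>> jog_arm(travel=[[0,0,-0.0005],[0,0,-0.0005],[0,0,0],[0,0,0],[0,0,0]], dr=[[0,0,0],[0,0,0],[0,0,0],[0,0,0],[0,0,0]])

```text
time_s: 13.07
position: [0.5583, 0.0875, 0.1083]
tool_rot: [[-0.971, 0.239, -0.0], [0.239, 0.971, -0.0], [0.0, -0.0, -1.0]]
ft_force: [-0.0, 0.5, -0.6]
grip_width: 0.0193
```

```bash
python3 st.py - 5
```

```text
t 13.3167 pos [0.5583  0.08749 0.10833] F [[-0.57, -0.58, -0.02, -0.03, 0.05, 0.03], [0.09, 0.73, -0.05, 0.03, 0.02, -0.0], [-0.24, 0.46, -0.4, -0.0, -0.01, 0.01], [0.01, 0.1, -0.44, -0.01, 0.01, 0.0], [-0.13, 0.6, -0.51, -0.0, 0.02, 0.02]] mean [-0.17  0.26 -0.28 -0.    0.02  0.01]
x [ 0. -0. -1.]
```

>>> jog_arm(travel=[[0,0,-0.0005],[0,0,-0.0005],[0,0,0],[0,0,0]], dr=[[0,0,0],[0,0,0],[0,0,0],[0,0,0]])

```text
time_s: 13.65
position: [0.5582, 0.0875, 0.1072]
tool_rot: [[-0.971, 0.239, -0.0], [0.239, 0.971, -0.0], [0.0, -0.0, -1.0]]
ft_force: [-0.9, -0.5, -1.0]
grip_width: 0.0193
```

```bash
python3 st.py w11 5
```

```text
t 13.9 pos [0.55831 0.08749 0.10735] F [[0.25, 0.46, -0.79, 0.03, 0.02, 0.02], [0.08, -0.46, -0.07, -0.07, 0.02, 0.04], [0.31, 1.12, -0.99, -0.01, 0.06, 0.05], [0.31, 0.86, -0.62, 0.01, -0.01, -0.01], [0.27, 0.42, 0.03, -0.02, 0.07, -0.02]] mean [ 0.24  0.48 -0.49 -0.01  0.03  0.01]
x [ 1.e-04 -0.e+00 -1.e+00]
```

>>> jog_arm(travel=[[0,0,-0.0005],[0,0,-0.0005],[0,0,0],[0,0,0]], dr=[[0,0,0],[0,0,0],[0,0,0],[0,0,0]])

```text
time_s: 14.23
position: [0.5583, 0.0875, 0.1063]
tool_rot: [[-0.971, 0.239, -0.0], [0.239, 0.971, 0.0], [0.0, -0.0, -1.0]]
ft_force: [-1.0, 0.2, -0.9]
grip_width: 0.0192
```

```bash
python3 st.py - 5
```

```text
t 14.4833 pos [0.55829 0.08749 0.10633] F [[0.19, 0.46, -0.83, 0.02, -0.01, -0.04], [0.43, 0.56, -1.48, 0.01, 0.01, 0.0], [-0.03, -0.3, -0.53, -0.04, 0.01, 0.07], [1.08, -0.38, -0.37, -0.02, 0.06, -0.04], [-0.76, 0.25, 0.08, 0.01, 0.01, 0.01]] mean [ 0.18  0.12 -0.63 -0.01  0.02  0.  ]
x [-0. -0. -1.]
```

View pics/w11.png

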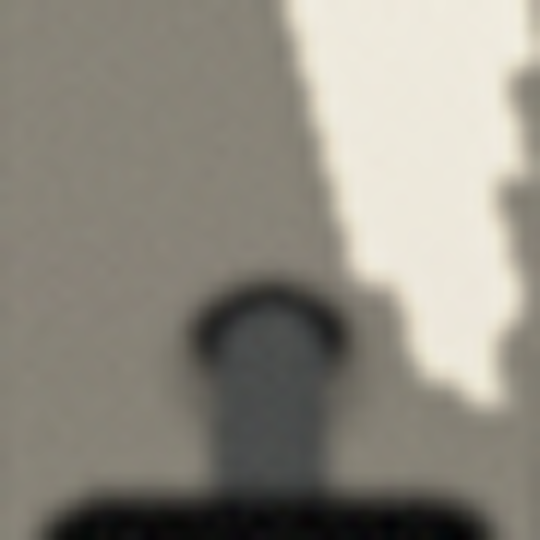

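>>> jog_arm(travel=[[0.0005,-0.0001,0],[0,0,-0.0005],[0,0,-0.0005],[0,0,0],[0,0,0]], dr=[[0,0,0],[0,0,0],[0,0,0],[0,0,0],[0,0,0]])

```text
time_s: 14.9
position: [0.5588, 0.0874, 0.1053]
tool_rot: [[-0.971, 0.239, -0.0], [0.239, 0.971, 0.0], [0.0, 0.0, -1.0]]
ft_force: [-0.5, -1.2, -0.6]
grip_width: 0.019
```

```bash
python3 st.py - 5
```

```text
t 15.15 pos [0.55877 0.0874  0.10534] F [[1.22, -0.35, -0.89, 0.01, -0.01, 0.0], [-0.37, 1.08, -0.05, 0.0, -0.03, 0.01], [-0.36, -0.56, -1.06, 0.04, -0.01, -0.01], [-0.33, 0.61, -0.83, 0.02, 0.05, 0.01], [1.06, -0.19, -0.78, 0.01, 0.04, 0.02]] mean [ 0.25  0.12 -0.72  0.01  0.01  0.01]
x [-0. -0. -1.]
```

>>> jog_arm(travel=[[0,0,-0.0005],[0,0,-0.0005],[0,0,0],[0,0,0]], dr=[[0,0,0],[0,0,0],[0,0,0],[0,0,0]])

```text
time_s: 15.48
position: [0.5588, 0.0874, 0.1043]
tool_rot: [[-0.971, 0.239, -0.0], [0.239, 0.971, 0.0], [0.0, -0.0, -1.0]]
ft_force: [-0.3, 0.5, -0.8]
grip_width: 0.0194
```

```bash
python3 st.py - 5
```

```text
t 15.7333 pos [0.55878 0.0874  0.10433] F [[-0.01, -0.34, -1.24, -0.0, 0.06, 0.02], [0.43, -0.2, -1.0, -0.02, 0.04, -0.02], [-0.14, -0.39, -1.08, -0.06, -0.0, -0.0], [0.17, 0.47, -1.47, -0.02, 0.03, -0.02], [-0.57, 0.01, -0.17, 0.01, 0.02, 0.01]] mean [-0.02 -0.09 -0.99 -0.02  0.03 -0.  ]
x [-0. -0. -1.]
```

Tip is about z = 0.035 with no contact yet; continue.

>>> jog_arm(travel=[[0,0,-0.0005],[0,0,-0.0005],[0,0,0],[0,0,0]], dr=[[0,0,0],[0,0,0],[0,0,0],[0,0,0]])

```text
time_s: 16.07
position: [0.5589, 0.0874, 0.1034]
tool_rot: [[-0.971, 0.239, 0.0], [0.239, 0.971, -0.0], [-0.0, 0.0, -1.0]]
ft_force: [-0.4, 0.4, -0.5]
grip_width: 0.019
```

```bash
python3 st.py - 5
```

```text
t 16.3167 pos [0.55883 0.08739 0.10336] F [[0.17, -0.47, 0.54, -0.01, 0.02, -0.02], [0.13, -0.19, -0.25, -0.01, -0.07, -0.05], [0.31, 0.14, -0.16, -0.01, 0.01, -0.02], [0.15, -0.15, 0.77, -0.01, -0.01, -0.06], [-0.32, 0.75, 0.33, -0.01, -0.01, 0.01]] mean [ 0.09  0.02  0.24 -0.01 -0.01 -0.03]
x [ 1.e-04 -0.e+00 -1.e+00]
```

>>> jog_arm(travel=[[0,0,-0.0005],[0,0,-0.0005],[0,0,0],[0,0,0]], dr=[[0,0,0],[0,0,0],[0,0,0],[0,0,0]])

```text
time_s: 16.65
position: [0.5588, 0.0874, 0.1023]
tool_rot: [[-0.971, 0.239, 0.0], [0.239, 0.971, -0.0], [-0.0, -0.0, -1.0]]
ft_force: [1.0, -0.2, 0.7]
grip_width: 0.0188
```

```bash
python3 st.py w12 5
```

```text
t 16.9 pos [0.55883 0.08739 0.10235] F [[-0.35, 0.59, 0.7, -0.03, 0.01, 0.0], [0.19, 0.12, 0.31, 0.03, -0.03, -0.03], [0.99, 0.31, 0.72, -0.02, -0.05, -0.05], [1.55, -0.37, 0.56, -0.02, -0.01, -0.05], [0.44, 0.22, 0.7, 0.06, -0.01, 0.05]] mean [ 0.57  0.17  0.6   0.   -0.02 -0.02]
x [ 1.e-04  0.e+00 -1.e+00]
```

View pics/w12.png

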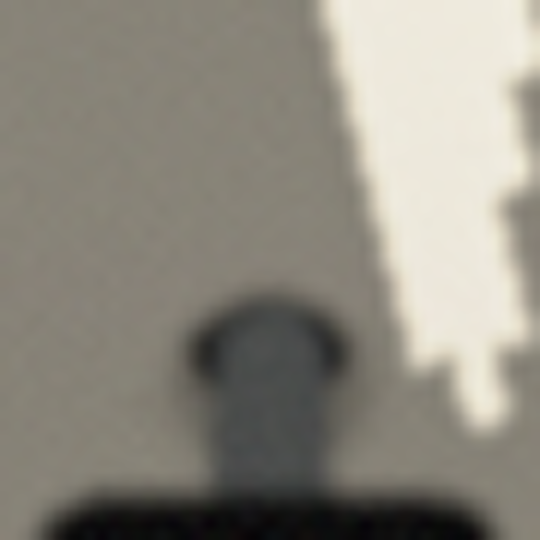

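>>> jog_arm(travel=[[0.0007,-0.0002,0],[0,0,-0.0005],[0,0,-0.0005],[0,0,-0.0005],[0,0,-0.0005],[0,0,0],[0,0,0]], dr=[[0,0,0],[0,0,0],[0,0,0],[0,0,0],[0,0,0],[0,0,0],[0,0,0]])

```text
time_s: 17.48
position: [0.5595, 0.0871, 0.1004]
tool_rot: [[-0.971, 0.239, 0.0], [0.239, 0.971, -0.0], [-0.0, -0.0, -1.0]]
ft_force: [-0.6, -0.1, 1.8]
grip_width: 0.0192
```

```bash
python3 st.py - 5
```

```text
t 17.7333 pos [0.5595  0.0872  0.10035] F [[0.08, 0.25, 1.58, 0.04, 0.02, -0.0], [-0.41, 0.87, 1.79, 0.05, 0.08, 0.01], [0.79, -0.65, 2.11, 0.01, 0.04, 0.0], [-0.18, 0.28, 1.94, -0.0, 0.11, 0.03], [0.12, -0.56, 0.7, -0.01, 0.06, 0.03]] mean [0.08 0.04 1.62 0.02 0.06 0.01]
x [ 0. -0. -1.]
```

>>> jog_arm(travel=[[0,0,-0.0005],[0,0,-0.0005],[0,0,0],[0,0,0]], dr=[[0,0,0],[0,0,0],[0,0,0],[0,0,0]])

```text
time_s: 18.07
position: [0.5595, 0.0872, 0.0993]
tool_rot: [[-0.971, 0.239, 0.0], [0.239, 0.971, -0.0], [-0.0, 0.0, -1.0]]
ft_force: [0.3, 1.2, 1.4]
grip_width: 0.0191
```

```bash
python3 st.py w13 6
```

```text
t 18.3667 pos [0.5595  0.08719 0.09934] F [[-0.24, 0.44, 1.94, -0.03, 0.09, 0.02], [-0.16, -0.38, 1.42, 0.01, 0.09, 0.0], [-1.33, 0.83, 1.29, -0.02, 0.05, -0.03], [-0.89, 0.57, 1.2, 0.0, 0.1, 0.01], [-0.22, -0.19, 1.9, -0.06, 0.06, 0.0], [0.42, 0.03, 1.39, 0.08, 0.05, -0.01]] mean [-0.4   0.22  1.52 -0.    0.07  0.  ]
x [ 0. -0. -1.]
```

View pics/w13.png

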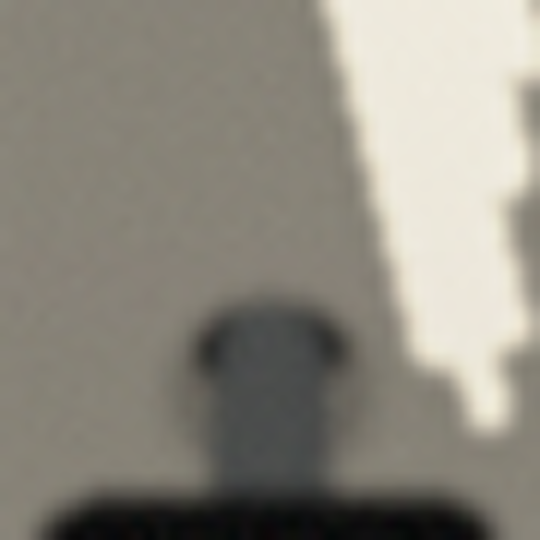

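>>> jog_arm(travel=[[0,0,-0.0005],[0,0,0],[0,0,0]], dr=[[0,0,0],[0,0,0],[0,0,0]])

```text
time_s: 18.62
position: [0.5595, 0.0872, 0.0988]
tool_rot: [[-0.971, 0.239, -0.0], [0.239, 0.971, -0.0], [0.0, -0.0, -1.0]]
ft_force: [-0.4, -0.6, 0.9]
grip_width: 0.0194
```

```bash
python3 st.py - 6
```

```text
t 18.9167 pos [0.55949 0.08719 0.09881] F [[-0.49, 0.03, 1.71, -0.03, 0.06, -0.01], [-0.37, 0.54, 0.83, 0.01, 0.08, 0.06], [-0.43, 0.3, 1.88, 0.02, 0.04, -0.0], [-0.19, -0.82, 1.34, -0.06, 0.18, 0.04], [0.03, -0.86, 1.7, -0.05, 0.1, -0.02], [0.22, 0.19, 1.53, 0.01, 0.06, 0.02]] mean [-0.2  -0.1   1.5  -0.02  0.09  0.01]
x [-0. -0. -1.]
```

>>> jog_arm(travel=[[0,0,-0.0003],[0,0,0],[0,0,0]], dr=[[0,0,0],[0,0,0],[0,0,0]])

```text
time_s: 19.17
position: [0.5595, 0.0872, 0.0985]
tool_rot: [[-0.971, 0.239, -0.0], [0.239, 0.971, 0.0], [0.0, 0.0, -1.0]]
ft_force: [-0.8, 0.9, 2.1]
grip_width: 0.0196
```

```bash
python3 st.py - 6
```

```text
t 19.4667 pos [0.55949 0.08717 0.09853] F [[-0.15, 0.64, 2.6, -0.0, 0.07, 0.02], [-0.6, -0.26, 2.19, -0.03, 0.1, -0.0], [-0.37, 0.25, 1.31, 0.04, 0.08, 0.05], [0.55, 0.02, 1.34, 0.0, 0.07, 0.06], [0.4, -0.33, 1.87, 0.04, 0.11, 0.05], [-0.81, 0.26, 1.87, -0.04, 0.08, -0.0]] mean [-0.16  0.1   1.86  0.    0.08  0.03]
x [ 0. -0. -1.]
```

>>> jog_arm(travel=[[0,0,-0.0002],[0,0,0],[0,0,0]], dr=[[0,0,0],[0,0,0],[0,0,0]])

```text
time_s: 19.72
position: [0.5595, 0.0872, 0.0983]
tool_rot: [[-0.971, 0.239, -0.0], [0.239, 0.971, -0.0], [0.0, -0.0, -1.0]]
ft_force: [1.8, -0.1, 1.4]
grip_width: 0.0192
```

```bash
python3 st.py - 6
```

```text
t 20.0167 pos [0.55949 0.08719 0.09835] F [[-0.03, 0.06, 2.02, -0.01, 0.03, 0.0], [-0.43, 0.06, 2.38, 0.03, 0.07, -0.0], [0.32, 0.46, 2.34, 0.03, 0.05, -0.01], [-0.3, 0.53, 1.24, 0.01, 0.11, -0.04], [-0.47, 0.52, 2.09, -0.02, 0.1, -0.01], [0.72, -0.31, 2.44, 0.01, 0.08, -0.04]] mean [-0.03  0.22  2.09  0.01  0.07 -0.02]
x [ 1.e-04 -0.e+00 -1.e+00]
```

>>> jog_arm(travel=[[0,0,-0.0002],[0,0,0],[0,0,0]], dr=[[0,0,0],[0,0,0],[0,0,0]])

```text
time_s: 20.27
position: [0.5595, 0.0872, 0.0981]
tool_rot: [[-0.971, 0.239, -0.0], [0.239, 0.971, 0.0], [0.0, -0.0, -1.0]]
ft_force: [-0.1, 0.6, 2.1]
grip_width: 0.0197
```

```bash
python3 st.py - 6
```

```text
t 20.5667 pos [0.55949 0.08718 0.09815] F [[0.8, 0.59, 1.73, 0.04, 0.02, 0.01], [-1.34, 0.29, 1.87, 0.04, 0.06, -0.03], [-0.06, -0.12, 2.43, -0.01, 0.02, -0.02], [-0.34, -0.26, 1.94, -0.03, 0.04, -0.01], [0.03, 0.05, 1.39, 0.02, 0.1, -0.0], [0.38, -0.15, 1.64, 0.11, 0.12, 0.02]] mean [-0.09  0.07  1.83  0.03  0.06 -0.01]
x [ 0. -0. -1.]
```

>>> jog_arm(travel=[[0,0,-0.0002],[0,0,0],[0,0,0]], dr=[[0,0,0],[0,0,0],[0,0,0]])

```text
time_s: 20.82
position: [0.5595, 0.0872, 0.0979]
tool_rot: [[-0.971, 0.239, 0.0], [0.239, 0.971, -0.0], [-0.0, -0.0, -1.0]]
ft_force: [0.2, 0.3, 2.1]
grip_width: 0.0195
```

```bash
python3 st.py - 5
```

```text
t 21.0667 pos [0.55949 0.08719 0.09793] F [[0.85, 0.81, 1.92, 0.0, 0.1, 0.02], [-0.32, -0.21, 2.66, 0.02, 0.08, -0.01], [-0.6, -0.33, 2.13, -0.04, 0.06, 0.04], [-0.35, -0.09, 2.88, 0.04, 0.11, 0.04], [-0.36, -0.62, 2.77, 0.04, 0.09, -0.01]] mean [-0.16 -0.09  2.47  0.01  0.09  0.02]
x [ 0.  0. -1.]
```

>>> jog_arm(travel=[[0,0,-0.0002],[0,0,0],[0,0,0]], dr=[[0,0,0],[0,0,0],[0,0,0]])

```text
time_s: 21.32
position: [0.5595, 0.0872, 0.0978]
tool_rot: [[-0.971, 0.239, 0.0], [0.239, 0.971, -0.0], [-0.0, 0.0, -1.0]]
ft_force: [-0.6, -0.4, 3.1]
grip_width: 0.0194
```

```bash
python3 st.py - 5
```

```text
t 21.5667 pos [0.55951 0.08721 0.09779] F [[-0.8, -0.63, 4.98, 0.09, 0.14, 0.02], [-0.49, 0.05, 4.84, 0.06, 0.12, -0.06], [-0.41, -0.97, 3.11, 0.01, 0.15, 0.02], [-0.61, 0.35, 3.64, 0.04, 0.16, 0.0], [-0.87, 0.27, 4.35, 0.01, 0.11, -0.0]] mean [-0.64 -0.19  4.19  0.04  0.14 -0.  ]
x [ 1.e-04 -0.e+00 -1.e+00]
```

>>> jog_arm(travel=[[-0.00024,-0.00097,-0.0001],[-0.00024,-0.00097,0],[-0.00024,-0.00097,0],[-0.00024,-0.00097,0],[-0.00024,-0.00097,0],[-0.00024,-0.00097,0],[0,0,0],[0,0,0]], dr=[[0,0,0],[0,0,0],[0,0,0],[0,0,0],[0,0,0],[0,0,0],[0,0,0],[0,0,0]])

```text
time_s: 22.23
position: [0.558, 0.0812, 0.0977]
tool_rot: [[-0.971, 0.239, 0.0], [0.239, 0.971, -0.0], [-0.0, -0.0, -1.0]]
ft_force: [-0.5, 2.2, 5.5]
grip_width: 0.0192
```

```bash
python3 st.py w14 4; python3 - <<'E'
from h import *
w=get_image('wrist'); crop(w,'w14b',0,512,0,384,1.5)
E
```

```text
t 22.4333 pos [0.55801 0.08124 0.09766] F [[-1.54, 0.82, 5.87, 0.36, 0.09, 0.04], [-1.01, 1.16, 4.84, 0.44, 0.09, -0.04], [-0.78, 1.7, 5.02, 0.42, 0.1, 0.03], [-1.08, 1.22, 5.69, 0.37, 0.13, 0.05]] mean [-1.1   1.23  5.36  0.4   0.1   0.02]
x [-0.e+00 -1.e-04 -1.e+00]
```

View pics/w14b.png

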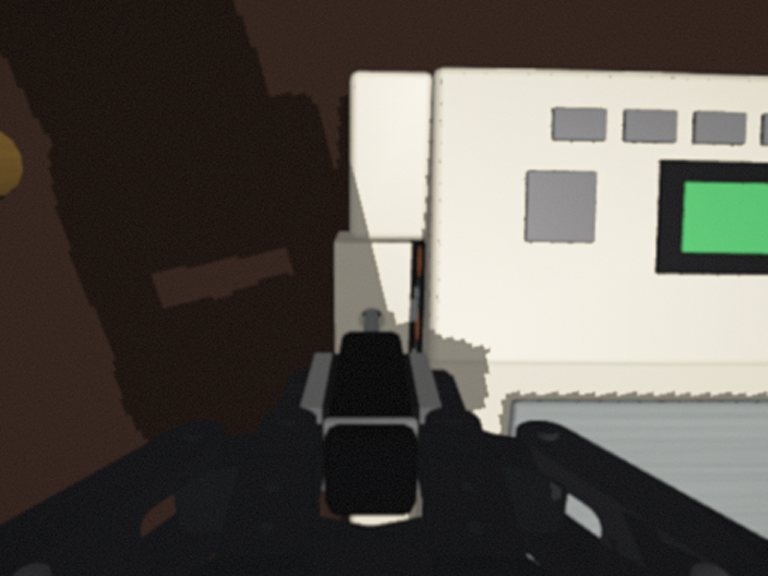

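>>> jog_arm(travel=[[-0.00024,-0.00097,-0.0],[-0.00024,-0.00097,0.0001],[-0.00024,-0.00097,0.0001],[-0.00024,-0.00097,0],[-0.00024,-0.00097,0],[-0.00024,-0.00097,0],[-0.00024,-0.00097,0],[-0.00024,-0.00097,0],[-0.00024,-0.00097,0],[-0.00024,-0.00097,0]], dr=[[0,0,0],[0,0,0],[0,0,0],[0,0,0],[0,0,0],[0,0,0],[0,0,0],[0,0,0],[0,0,0],[0,0,0]])

```text
time_s: 23.32
position: [0.5556, 0.0716, 0.0978]
tool_rot: [[-0.971, 0.239, -0.0], [0.239, 0.971, -0.0], [0.0, -0.0, -1.0]]
ft_force: [0.2, 2.2, 4.8]
grip_width: 0.0194
```

```bash
python3 st.py w15 3
```

```text
t 23.4667 pos [0.55557 0.07149 0.0978 ] F [[-0.31, 1.49, 4.73, 0.49, 0.12, -0.03], [-0.98, 0.98, 3.26, 0.34, 0.06, 0.02], [-0.54, 1.04, 3.9, 0.37, 0.19, -0.04]] mean [-0.61  1.17  3.96  0.4   0.12 -0.02]
x [-2.e-04 -2.e-04 -1.e+00]
```

View pics/w15.png

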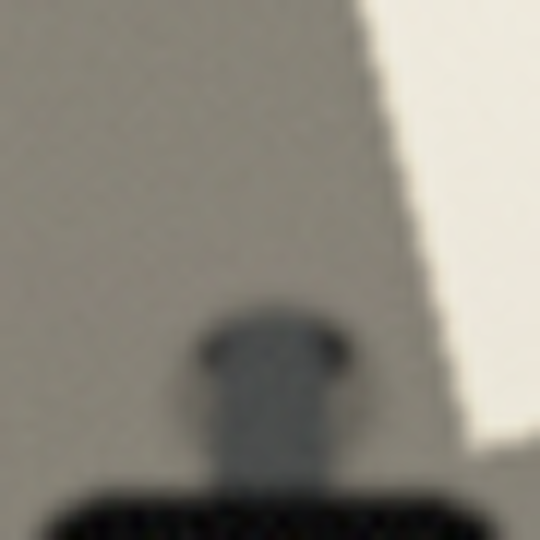

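>>> jog_arm(travel=[[-0.00036,-0.00146,0],[-0.00036,-0.00146,0],[-0.00036,-0.00146,0],[-0.00036,-0.00146,0],[-0.00036,-0.00146,0],[-0.00036,-0.00146,0],[-0.00036,-0.00146,0],[-0.00036,-0.00146,0],[-0.00036,-0.00146,0]], dr=[[0,0,0],[0,0,0],[0,0,0],[0,0,0],[0,0,0],[0,0,0],[0,0,0],[0,0,0],[0,0,0]])

```text
time_s: 24.22
position: [0.5523, 0.0584, 0.0978]
tool_rot: [[-0.971, 0.239, -0.0], [0.239, 0.971, 0.0], [0.0, -0.0, -1.0]]
ft_force: [-0.7, 3.1, 4.6]
grip_width: 0.0191
```

```bash
python3 st.py - 3
```

```text
t 24.3667 pos [0.55227 0.05831 0.09779] F [[-1.43, 2.06, 4.37, 0.45, 0.25, 0.08], [-1.53, 2.39, 3.27, 0.28, 0.27, -0.02], [-0.81, 1.05, 4.17, 0.31, 0.28, 0.03]] mean [-1.26  1.83  3.94  0.35  0.27  0.03]
x [-4.e-04 -3.e-04 -1.e+00]
```

>>> jog_arm(travel=[[-0.00046,-0.00146,0],[-0.00046,-0.00146,0],[-0.00046,-0.00146,0],[-0.00046,-0.00146,0],[-0.00046,-0.00146,0],[-0.00042,-0.00146,0],[-0.0004,-0.00146,0],[-0.00038,-0.00146,0],[-0.00038,-0.00146,0]], dr=[[0,0,0],[0,0,0],[0,0,0],[0,0,0],[0,0,0],[0,0,0],[0,0,0],[0,0,0],[0,0,0]])

```text
time_s: 25.12
position: [0.5486, 0.0452, 0.0979]
tool_rot: [[-0.971, 0.239, 0.0], [0.239, 0.971, -0.0], [-0.0, -0.0, -1.0]]
ft_force: [0.2, 2.5, 2.9]
grip_width: 0.0188
```

```bash
python3 st.py w16 3; python3 - <<'E'
from h import *
w=get_image('wrist'); crop(w,'w16b',0,512,0,384,1.5)
E
```

```text
t 25.2667 pos [0.54858 0.04511 0.09787] F [[1.44, 1.55, 3.47, 0.42, -0.08, 0.05], [0.9, 1.37, 3.07, 0.26, -0.09, 0.01], [0.22, 0.62, 4.11, 0.2, -0.03, 0.03]] mean [ 0.85  1.18  3.55  0.29 -0.07  0.03]
x [ 2.e-04 -4.e-04 -1.e+00]
```

View pics/w16b.png

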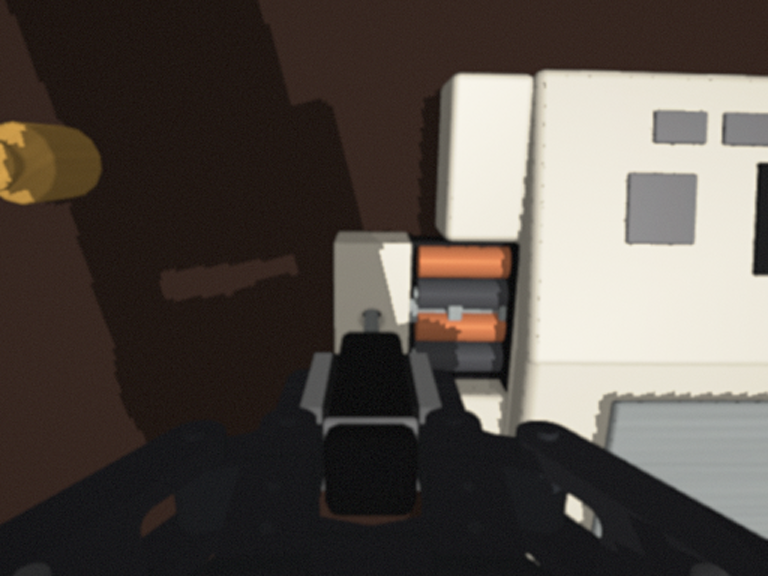

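>>> jog_arm(travel=[[-0.0002,-0.0012,0],[-0.0003,-0.0012,0],[-0.0003,-0.0012,0],[-0.0003,-0.0012,0],[-0.0003,-0.0012,0],[-0.0003,-0.0012,0],[-0.0003,-0.0012,0],[-0.0003,-0.0012,0]], dr=[[0,0,0],[0,0,0],[0,0,0],[0,0,0],[0,0,0],[0,0,0],[0,0,0],[0,0,0]])

```text
time_s: 25.98
position: [0.5462, 0.0357, 0.0978]
tool_rot: [[-0.971, 0.239, -0.0], [0.239, 0.971, 0.0], [0.0, 0.0, -1.0]]
ft_force: [0.8, 2.2, 3.3]
grip_width: 0.019
```

```bash
python3 st.py - 3
```

```text
t 26.1333 pos [0.54618 0.0356  0.09781] F [[-0.68, 2.55, 3.81, 0.44, -0.13, 0.02], [0.61, 1.73, 3.54, 0.28, 0.02, 0.01], [0.67, 1.43, 3.46, 0.26, -0.05, -0.07]] mean [ 0.2   1.9   3.61  0.33 -0.05 -0.01]
x [-1.e-04 -3.e-04 -1.e+00]
```

>>> jog_arm(travel=[[-0.0002,-0.0008,0],[-0.0002,-0.0008,0],[0,0,0]], dr=[[0,0,0],[0,0,0],[0,0,0]])

```text
time_s: 26.38
position: [0.5458, 0.0341, 0.0978]
tool_rot: [[-0.971, 0.239, -0.0], [0.239, 0.971, 0.0], [0.0, -0.0, -1.0]]
ft_force: [0.4, 1.4, 3.3]
grip_width: 0.0189
```

```bash
python3 st.py - 3
```

```text
t 26.5333 pos [0.54582 0.03414 0.09784] F [[0.17, 2.49, 3.44, 0.38, -0.03, -0.01], [0.29, 1.36, 3.38, 0.35, -0.1, -0.01], [0.76, 1.85, 3.73, 0.3, -0.05, 0.0]] mean [ 0.41  1.9   3.51  0.35 -0.06 -0.01]
x [-0.e+00 -1.e-04 -1.e+00]
```

>>> jog_arm(travel=[[-0.0002,-0.0006,0],[-0.0002,-0.0006,0],[0,0,0]], dr=[[0,0,0],[0,0,0],[0,0,0]])

```text
time_s: 26.78
position: [0.5454, 0.0329, 0.0978]
tool_rot: [[-0.971, 0.239, -0.0], [0.239, 0.971, -0.0], [-0.0, -0.0, -1.0]]
ft_force: [0.2, 1.1, 2.9]
grip_width: 0.0194
```

```bash
python3 st.py - 3
```

```text
t 26.9333 pos [0.54543 0.03288 0.09783] F [[0.96, 1.04, 4.22, 0.29, -0.08, -0.02], [0.06, 0.92, 3.36, 0.34, -0.07, 0.01], [-0.13, 1.01, 3.13, 0.22, -0.11, 0.03]] mean [ 0.3   0.99  3.57  0.28 -0.09  0.01]
x [-0.e+00 -3.e-04 -1.e+00]
```

>>> jog_arm(travel=[[-0.0001,-0.0005,0],[0,0,0]], dr=[[0,0,0],[0,0,0]])

```text
time_s: 27.1
position: [0.5453, 0.0324, 0.0978]
tool_rot: [[-0.971, 0.239, -0.0], [0.239, 0.971, -0.0], [0.0, -0.0, -1.0]]
ft_force: [0.2, 1.2, 3.7]
grip_width: 0.0192
```

```bash
python3 st.py - 3
```

```text
t 27.25 pos [0.5453  0.03244 0.09781] F [[0.79, 1.44, 3.66, 0.25, -0.08, 0.01], [-1.11, 1.31, 3.3, 0.28, -0.06, -0.04], [-0.46, 0.6, 3.23, 0.27, -0.08, 0.01]] mean [-0.26  1.12  3.4   0.27 -0.07 -0.01]
x [-1.e-04 -1.e-04 -1.e+00]
```

>>> jog_arm(travel=[[-0.0001,-0.0005,0],[0,0,0]], dr=[[0,0,0],[0,0,0]])

```text
time_s: 27.42
position: [0.5452, 0.032, 0.0978]
tool_rot: [[-0.971, 0.239, -0.0], [0.239, 0.971, 0.0], [0.0, 0.0, -1.0]]
ft_force: [1.1, 1.1, 3.8]
grip_width: 0.0193
```

```bash
python3 st.py w17 3
```

```text
t 27.5667 pos [0.54522 0.03201 0.09781] F [[0.27, 2.22, 4.06, 0.42, -0.05, 0.06], [0.96, 2.23, 3.27, 0.41, -0.06, -0.04], [1.35, 1.81, 3.77, 0.4, -0.07, 0.05]] mean [ 0.86  2.08  3.7   0.41 -0.06  0.02]
x [-0.e+00  1.e-04 -1.e+00]
```

View pics/w17.png

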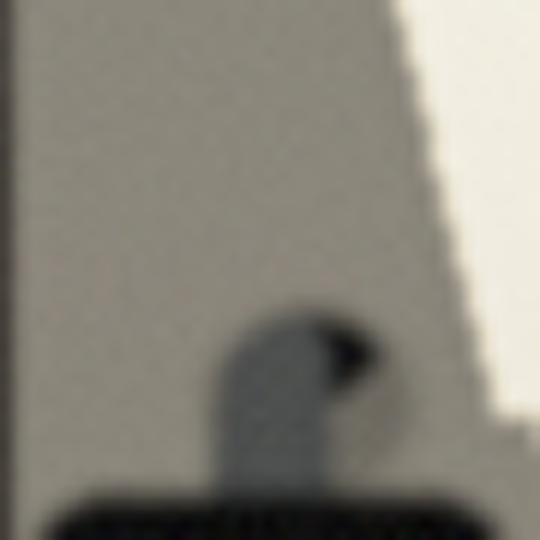

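>>> jog_arm(travel=[[-0.0001,-0.0005,0],[0,0,0]], dr=[[0,0,0],[0,0,0]])

```text
time_s: 27.73
position: [0.5452, 0.0318, 0.0978]
tool_rot: [[-0.971, 0.239, 0.0], [0.239, 0.971, 0.001], [0.0, 0.001, -1.0]]
ft_force: [1.3, 5.1, 4.3]
grip_width: 0.0193
```

```bash
python3 st.py - 3
```

```text
t 27.8833 pos [0.54517 0.03178 0.09784] F [[0.79, 4.28, 4.16, 0.99, -0.26, -0.04], [1.41, 5.35, 2.57, 1.13, -0.25, -0.03], [1.3, 4.92, 4.26, 1.18, -0.22, 0.02]] mean [ 1.17  4.85  3.66  1.1  -0.24 -0.02]
x [ 2.e-04  6.e-04 -1.e+00]
```

>>> jog_arm(travel=[[-0.0001,-0.0004,0],[0,0,0]], dr=[[0,0,0],[0,0,0]])

```text
time_s: 28.05
position: [0.5451, 0.0316, 0.0978]
tool_rot: [[-0.971, 0.239, 0.0], [0.239, 0.971, 0.001], [-0.0, 0.001, -1.0]]
ft_force: [1.5, 6.2, 3.3]
grip_width: 0.0191
```

```bash
python3 st.py w18 3
```

```text
t 28.2 pos [0.54513 0.03165 0.09786] F [[1.44, 7.04, 3.87, 1.5, -0.35, -0.01], [1.78, 7.22, 3.67, 1.51, -0.42, 0.02], [2.08, 6.95, 3.55, 1.48, -0.37, 0.0]] mean [ 1.77  7.07  3.7   1.5  -0.38  0.01]
x [ 4.0e-04  1.1e-03 -1.0e+00]
```

View pics/w18.png

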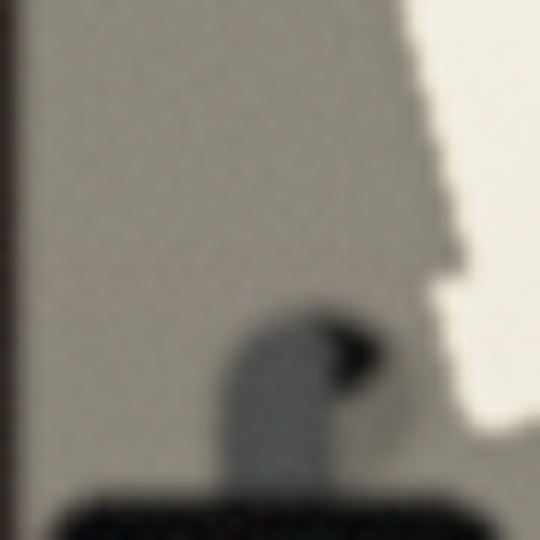

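```bash
python3 - <<'E'
from h import *
import pickle
w=get_image('wrist'); s=observe();crop(w,'w19',0,512,0,384,1.5); pickle.dump((w,s),open('v19.pkl','wb'))
e=get_image('side'); crop(e,'s19',200,330,135,225,6)
E
```

```text
(no output)
```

View pics/w19.png

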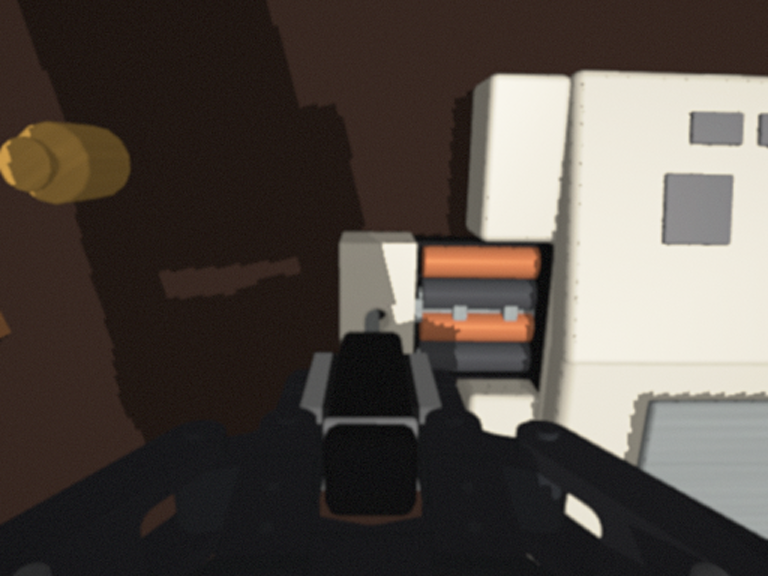

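View pics/s19.png

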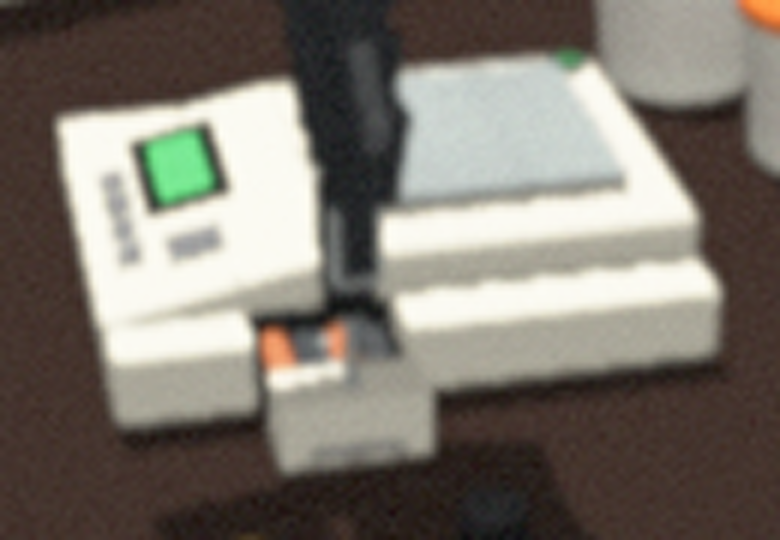

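```bash
python3 - <<'E'
from h import *
import pickle
w,s=pickle.load(open('v19.pkl','rb')); p=np.array(s['position']);R=np.array(s['tool_rot'])
for pts in ([(417,238),(565,238)],[(341,236),(487,238)]):
    P=[onz(w,(a/1.5,b/1.5),.0445) for a,b in pts]; print(((P-p)@R*1e3).round(1), np.linalg.norm(P[1]-P[0])*1e3)
E
```

```text
[[36.4 18.1 53.3]
 [36.5 75.9 53.4]] 57.826699122506945
[[ 37.1 -11.4  53.3]
 [ 36.4  45.3  53.4]] 56.7098161025003
```

>>> jog_arm(travel=[[0,0,0.001],[0,0,0.002],[0,0,0.003],[0.0002,0.0008,0.002],[0,0,0.004],[0,0,0.006],[0,0,0.01],[0,0,0.015],[0,0,0.02],[0,0,0.02],[0,0,0.02],[0,0,0.015],[0,0,0],[0,0,0]], dr=[[0,0,0],[0,0,0],[0,0,0],[0,0,0],[0,0,0],[0,0,0],[0,0,0],[0,0,0],[0,0,0],[0,0,0],[0,0,0],[0,0,0],[0,0,0],[0,0,0]])

```text
time_s: 29.47
position: [0.5452, 0.0316, 0.2164]
tool_rot: [[-0.971, 0.239, 0.001], [0.239, 0.971, -0.001], [-0.002, -0.0, -1.0]]
ft_force: [0.0, 0.2, -0.7]
grip_width: 0.0192
```

```bash
python3 st.py w20 3;  python3 - <<'E'
from h import *
w=get_image('wrist'); s=observe();crop(w,'w20',0,512,0,384,1.5)
e=get_image('side'); crop(e,'s20',200,330,80,225,5)
E
```

```text
t 29.6167 pos [0.54469 0.03182 0.21473] F [[0.49, -0.04, -1.29, 0.03, -0.03, 0.01], [0.81, -0.78, -0.82, 0.0, 0.01, 0.0], [-0.36, -0.12, -1.96, -0.03, -0.04, -0.06]] mean [ 0.31 -0.31 -1.36 -0.   -0.02 -0.02]
x [-2.2e-03  1.0e-04 -1.0e+00]
```

View pics/w20.png

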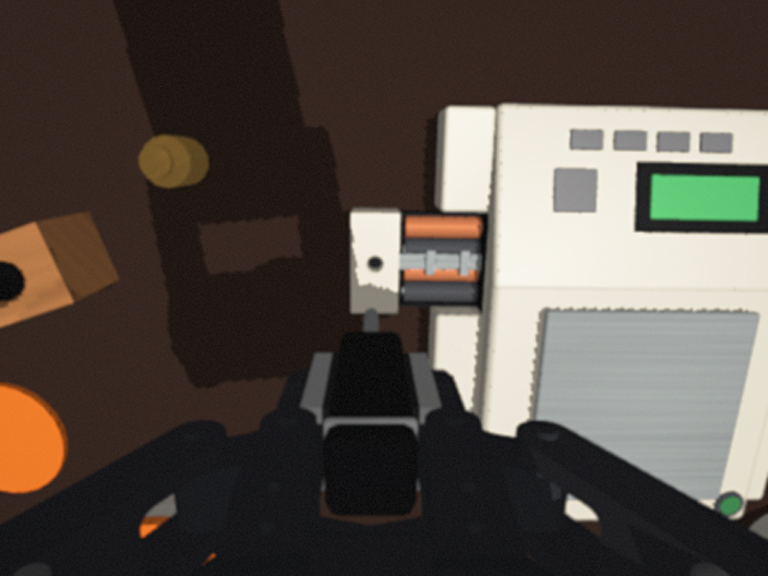

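View pics/s20.png

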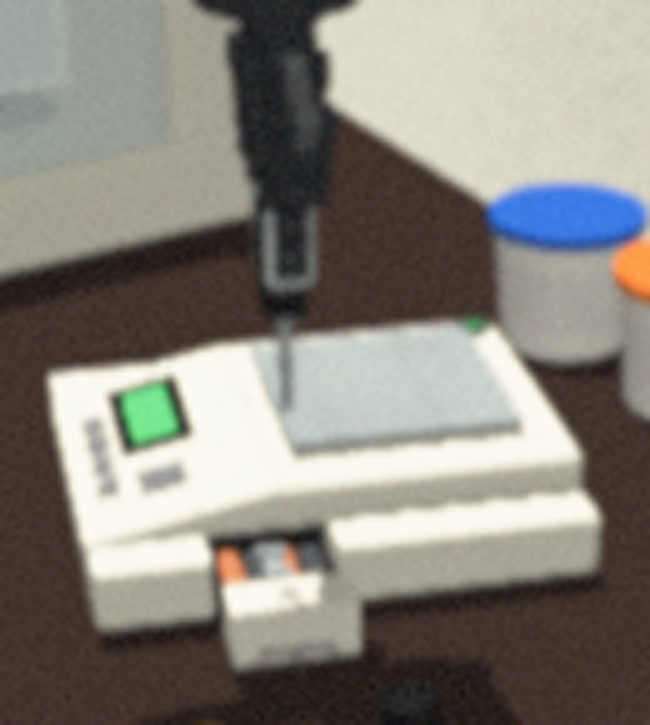

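>>> jog_arm(travel=[[-0.0034,-0.0284,0],[-0.0034,-0.0284,0],[-0.0034,-0.0284,0],[-0.0034,-0.0284,0],[-0.0034,-0.0284,0],[-0.0034,-0.0284,0],[-0.0034,-0.0284,0],[-0.0034,-0.0284,0],[-0.0034,-0.0285,0],[-0.0033,-0.0285,0],[-0.0033,-0.0285,0],[-0.0032,-0.0285,0],[0,0,0],[0,0,0],[0,0,0]], dr=[[0,0,-0.0713],[0,0,-0.0713],[0,0,-0.0713],[0,0,-0.0713],[0,0,-0.0713],[0,0,-0.0713],[0,0,-0.0713],[0,0,-0.0713],[0,0,-0.0713],[0,0,-0.0713],[0,0,-0.0713],[0,0,-0.0713],[0,0,0],[0,0,0],[0,0,0]])

```text
time_s: 30.97
position: [0.5047, -0.3087, 0.2153]
tool_rot: [[-0.457, 0.889, -0.001], [0.889, 0.457, 0.001], [0.001, -0.0, -1.0]]
ft_force: [-0.6, -0.6, -0.1]
grip_width: 0.019
```

```bash
python3 - <<'E'
from h import *
import pickle
w=get_image('wrist'); s=observe();crop(w,'w21',150,350,150,350,3); print(s['position'],np.round(s['tool_rot'],4),s['time_s'])
d=get_image('scene'); crop(d,'d21',130,260,120,225,5)
pickle.dump((w,d,s),open('v21.pkl','wb'))
E
```

```text
[ 0.50489931 -0.30830268  0.21554755] [[-4.577e-01  8.891e-01 -5.000e-04]
 [ 8.891e-01  4.577e-01  8.000e-04]
 [ 9.000e-04 -1.000e-04 -1.000e+00]] 31.0167
```

View pics/w21.png

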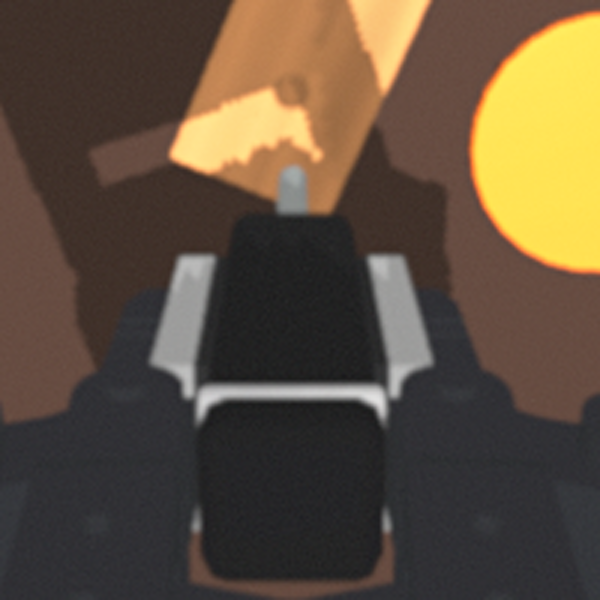

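>>> jog_arm(travel=[[-0.0002,-0.0004,-0.01],[0,0,-0.015],[0,0,-0.02],[0,0,-0.018],[0,0,-0.01],[0,0,0],[0,0,0],[0,0,0],[0,0,0],[0,0,0]], dr=[[0,0,0],[0,0,0],[0,0,0],[0,0,0],[0,0,0],[0,0,0],[0,0,0],[0,0,0],[0,0,0],[0,0,0]])

```text
time_s: 31.9
position: [0.5049, -0.3099, 0.1437]
tool_rot: [[-0.456, 0.89, 0.001], [0.89, 0.456, -0.001], [-0.002, 0.001, -1.0]]
ft_force: [-0.4, -0.6, -0.8]
grip_width: 0.0195
```

```bash
python3 st.py w22 2
```

```text
t 32.0 pos [ 0.50475 -0.30984  0.14339] F [[-0.05, 0.26, -0.89, -0.04, -0.05, -0.04], [0.56, 0.06, -1.24, -0.02, -0.03, 0.04]] mean [ 0.25  0.16 -1.07 -0.03 -0.04 -0.  ]
x [ 7.e-04 -7.e-04 -1.e+00]
```

View pics/w22.png

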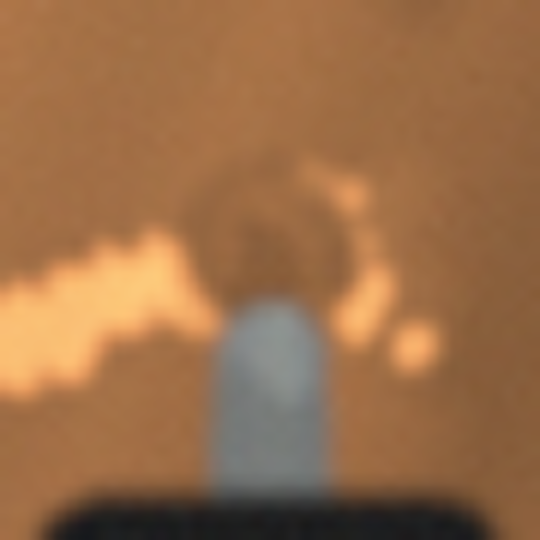

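>>> jog_arm(travel=[[-0.0002,0.0002,-0.004],[0,0,-0.004],[0,0,-0.002],[0,0,0],[0,0,0],[0,0,0],[0,0,0],[0,0,0]], dr=[[0,0,0],[0,0,0],[0,0,0],[0,0,0],[0,0,0],[0,0,0],[0,0,0],[0,0,0]])

```text
time_s: 32.67
position: [0.5045, -0.3095, 0.1329]
tool_rot: [[-0.456, 0.89, 0.0], [0.89, 0.456, -0.0], [-0.0, 0.0, -1.0]]
ft_force: [0.2, 0.0, -1.4]
grip_width: 0.0192
```

```bash
python3 st.py w23 2; python3 - <<'E'
from h import *
e=get_image('side'); crop(e,'s23',280,350,220,290,8)
d=get_image('scene'); crop(d,'d23',150,220,150,220,8)
E
```

```text
t 32.7667 pos [ 0.50446 -0.30952  0.1329 ] F [[0.07, -0.21, -1.19, -0.05, -0.01, -0.04], [-0.56, 0.04, -1.87, 0.06, 0.01, -0.05]] mean [-0.25 -0.08 -1.53  0.01  0.   -0.04]
x [ 1.e-04 -1.e-04 -1.e+00]
```

View pics/w23.png

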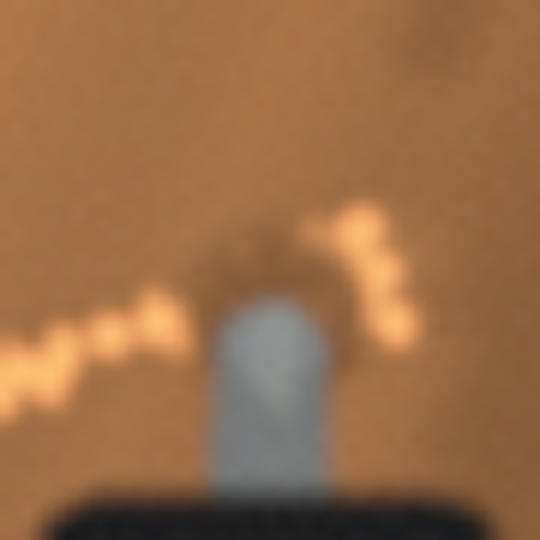

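View pics/s23.png

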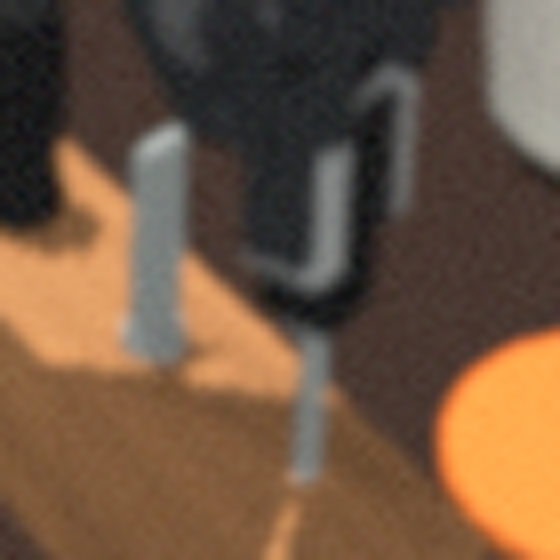

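View pics/d23.png

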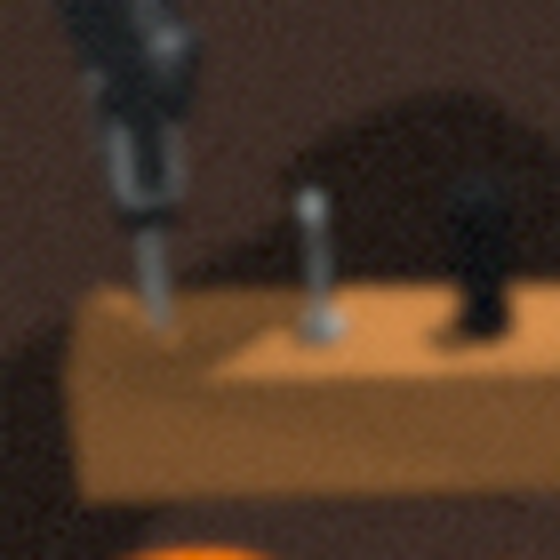

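>>> jog_arm(travel=[[0,0,-0.002],[0,0,-0.002],[0,0,-0.002],[0,0,-0.002],[0,0,0],[0,0,0]], dr=[[0,0,0],[0,0,0],[0,0,0],[0,0,0],[0,0,0],[0,0,0]])

```text
time_s: 33.37
position: [0.5044, -0.3095, 0.1246]
tool_rot: [[-0.456, 0.89, -0.0], [0.89, 0.456, 0.0], [0.0, -0.0, -1.0]]
ft_force: [-0.9, -0.2, -0.8]
grip_width: 0.0193
```

```bash
python3 st.py w24 3
```

```text
t 33.5167 pos [ 0.50447 -0.30953  0.1249 ] F [[-0.61, -0.21, -0.46, -0.04, 0.04, -0.01], [0.77, -0.38, -0.45, -0.02, 0.04, 0.05], [-0.26, -0.16, -0.9, -0.03, -0.06, 0.01]] mean [-0.03 -0.25 -0.6  -0.03  0.01  0.02]
x [ 1.e-04 -1.e-04 -1.e+00]
```

View pics/w24.png

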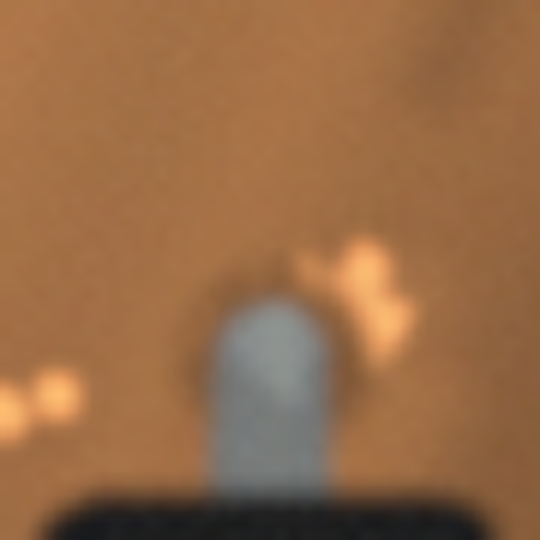

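>>> jog_arm(travel=[[0,0,-0.003],[0,0,-0.003],[0,0,-0.003],[0,0,-0.003],[0,0,-0.003],[0,0,-0.003],[0,0,0],[0,0,0]], dr=[[0,0,0],[0,0,0],[0,0,0],[0,0,0],[0,0,0],[0,0,0],[0,0,0],[0,0,0]])

```text
time_s: 34.18
position: [0.5044, -0.3095, 0.1066]
tool_rot: [[-0.456, 0.89, -0.0], [0.89, 0.456, 0.0], [0.0, -0.0, -1.0]]
ft_force: [0.5, -0.1, -0.4]
grip_width: 0.0191
```

>>> jog_arm(travel=[[0,0,-0.003],[0,0,-0.003],[0,0,-0.003],[0,0,-0.003],[0,0,-0.003],[0,0,-0.003],[0,0,0],[0,0,0]], dr=[[0,0,0],[0,0,0],[0,0,0],[0,0,0],[0,0,0],[0,0,0],[0,0,0],[0,0,0]])

```text
time_s: 34.85
position: [0.5044, -0.3095, 0.0886]
tool_rot: [[-0.456, 0.89, -0.0], [0.89, 0.456, 0.0], [0.0, -0.0, -1.0]]
ft_force: [-0.4, -0.1, -0.1]
grip_width: 0.0192
```

>>> jog_arm(travel=[[0,0,-0.003],[0,0,-0.002],[0,0,-0.0015],[0,0,-0.001],[0,0,0],[0,0,0],[0,0,0]], dr=[[0,0,0],[0,0,0],[0,0,0],[0,0,0],[0,0,0],[0,0,0],[0,0,0]])

```text
time_s: 35.43
position: [0.5045, -0.3095, 0.0814]
tool_rot: [[-0.456, 0.89, 0.0], [0.89, 0.456, -0.0], [-0.0, 0.0, -1.0]]
ft_force: [-0.1, -0.4, -1.0]
grip_width: 0.0191
```

```bash
python3 st.py - 4
```

```text
t 35.6333 pos [ 0.50444 -0.30953  0.08139] F [[-0.08, 0.17, -0.69, 0.0, 0.01, -0.04], [-0.7, -0.32, -1.09, 0.0, -0.04, 0.03], [-0.21, 0.44, -1.36, 0.02, 0.07, -0.03], [-0.3, 0.36, -0.86, -0.05, 0.03, -0.02]] mean [-0.32  0.16 -1.   -0.01  0.02 -0.01]
x [ 1.e-04 -1.e-04 -1.e+00]
```

Down to home height, with a feel for the handle seating on the block.

>>> jog_arm(travel=[[0,0,-0.0008],[0,0,-0.0006],[0,0,-0.0004],[0,0,0],[0,0,0],[0,0,0]], dr=[[0,0,0],[0,0,0],[0,0,0],[0,0,0],[0,0,0],[0,0,0]])

```text
time_s: 36.13
position: [0.5044, -0.3095, 0.0795]
tool_rot: [[-0.456, 0.89, -0.0], [0.89, 0.456, 0.0], [0.0, -0.0, -1.0]]
ft_force: [-0.1, 1.0, -0.5]
grip_width: 0.0194
```

```bash
python3 st.py w25 4;python3 - <<'E'
from h import *
e=get_image('side'); crop(e,'s25',220,350,205,325,5)
E
```

```text
t 36.3333 pos [ 0.50442 -0.30949  0.0795 ] F [[0.42, -0.44, 0.5, 0.03, -0.02, 0.01], [0.63, -0.47, -0.68, -0.04, 0.02, -0.03], [0.82, -0.02, -1.02, -0.04, 0.0, -0.02], [-0.36, -0.55, -0.77, 0.03, -0.0, 0.01]] mean [ 0.38 -0.37 -0.49 -0.   -0.   -0.01]
x [-1.e-04  0.e+00 -1.e+00]
```

View pics/s25.png

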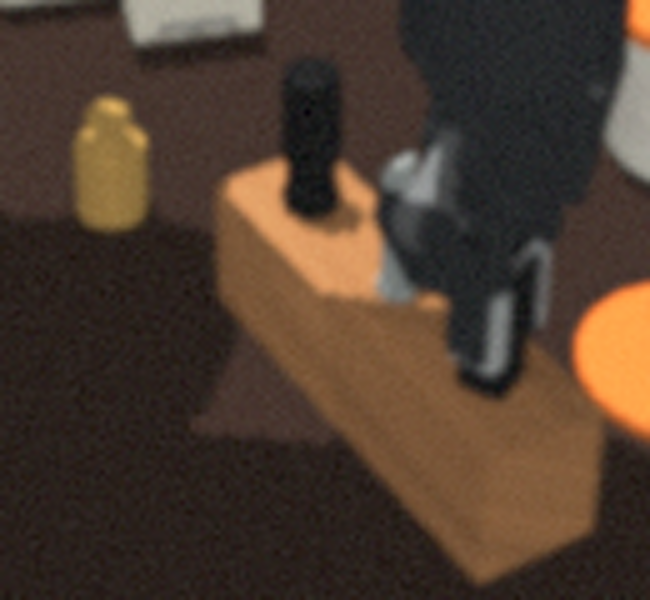

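>>> jog_arm(travel=[[0,0,-0.0003],[0,0,0],[0,0,0]], dr=[[0,0,0],[0,0,0],[0,0,0]])

```text
time_s: 36.63
position: [0.5045, -0.3095, 0.0794]
tool_rot: [[-0.456, 0.89, 0.0], [0.89, 0.456, -0.0], [-0.0, 0.0, -1.0]]
ft_force: [-0.4, 0.7, 1.9]
grip_width: 0.0194
```

```bash
python3 st.py - 4
```

```text
t 36.8333 pos [ 0.50446 -0.30955  0.07942] F [[-1.34, 0.85, 2.14, 0.07, 0.18, -0.01], [-1.3, 0.39, 2.71, 0.15, 0.21, 0.01], [-1.02, 0.6, 3.97, 0.16, 0.17, -0.01], [-1.01, 1.16, 3.0, 0.12, 0.19, -0.01]] mean [-1.17  0.75  2.95  0.13  0.19 -0.  ]
x [ 1.e-04 -2.e-04 -1.e+00]
```

>>> jog_arm(travel=[[0,0,-0.0003],[0,0,0],[0,0,0]], dr=[[0,0,0],[0,0,0],[0,0,0]])

```text
time_s: 37.08
position: [0.5045, -0.3095, 0.0794]
tool_rot: [[-0.456, 0.89, 0.0], [0.89, 0.456, -0.0], [-0.001, 0.0, -1.0]]
ft_force: [-1.1, 0.7, 6.8]
grip_width: 0.0197
```

```bash
python3 st.py - 4
```

```text
t 37.2833 pos [ 0.50447 -0.30955  0.07941] F [[-1.15, 1.63, 7.03, 0.21, 0.39, -0.03], [-1.1, 1.42, 6.4, 0.22, 0.32, 0.03], [-2.32, 0.7, 5.38, 0.25, 0.32, 0.02], [-1.27, 1.27, 6.41, 0.24, 0.33, -0.04]] mean [-1.46  1.26  6.3   0.23  0.34 -0.01]
x [ 3.e-04 -4.e-04 -1.e+00]
```

Seated on the block. Opening and backing off straight up.

>>> jog_arm(travel=[[0,0,0],[0,0,0],[0,0,0],[0,0,0],[0,0,0],[0,0,0],[0,0,0],[0,0,0],[0,0,0]], dr=[[0,0,0],[0,0,0],[0,0,0],[0,0,0],[0,0,0],[0,0,0],[0,0,0],[0,0,0],[0,0,0]], jaw=0.0854)

```text
time_s: 38.03
position: [0.5044, -0.3095, 0.0789]
tool_rot: [[-0.456, 0.89, -0.0], [0.89, 0.456, -0.0], [-0.0, -0.0, -1.0]]
ft_force: [0.5, -0.2, 0.7]
grip_width: 0.0852
```

>>> jog_arm(travel=[[0,0,0.005],[0,0,0.01],[0,0,0.015],[0,0,0.02],[0,0,0.025],[0,0,0.025],[0,0,0.025],[0,0,0.02],[0,0,0],[0,0,0],[0,0,0]], dr=[[0,0,0],[0,0,0],[0,0,0],[0,0,0],[0,0,0],[0,0,0],[0,0,0],[0,0,0],[0,0,0],[0,0,0],[0,0,0]])

```text
time_s: 38.95
position: [0.5041, -0.3093, 0.2236]
tool_rot: [[-0.456, 0.89, -0.001], [0.89, 0.456, 0.001], [0.001, -0.0, -1.0]]
ft_force: [0.3, -0.0, -0.9]
grip_width: 0.0852
```

```bash
python3 - <<'E'
from h import *
s=observe(); print(s['time_s'],s['position'],s['grip_width'],s['ft_force'])
w=get_image('wrist');crop(w,'w26',0,512,0,384,1.5)
e=get_image('side'); crop(e,'s26',200,350,135,325,4)
d=get_image('scene'); crop(d,'d26',140,390,150,290,3)
E
```

```text
38.95 [ 0.50412233 -0.30925317  0.22361677] 0.08518848701586361 [ 0.33469985 -0.02333768 -0.92887951]
```

View pics/w26.png

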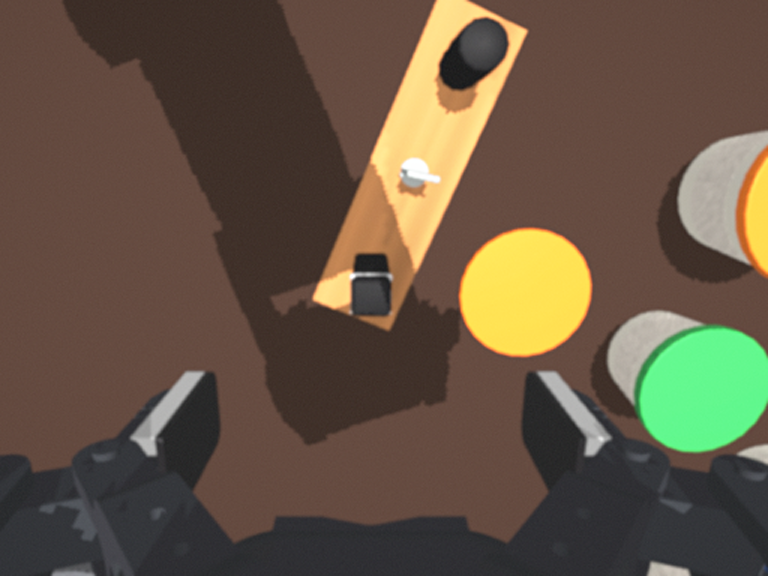

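View pics/s26.png

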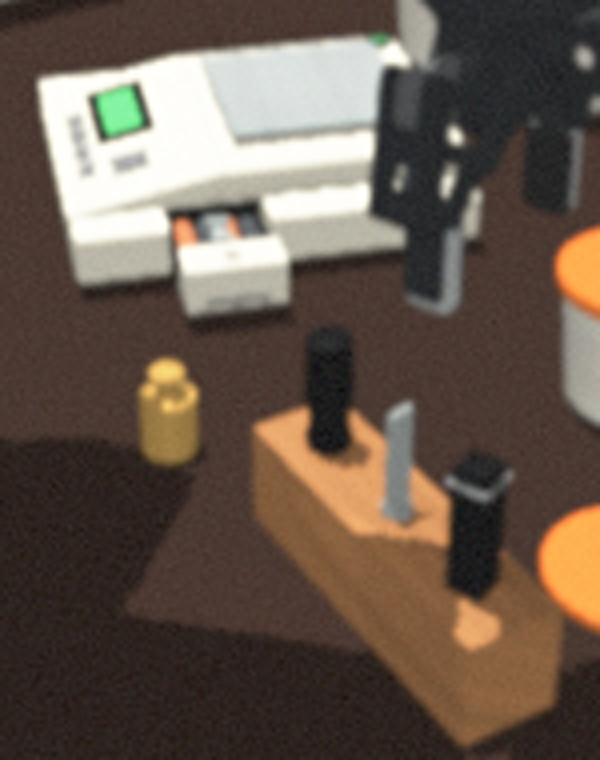

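View pics/d26.png

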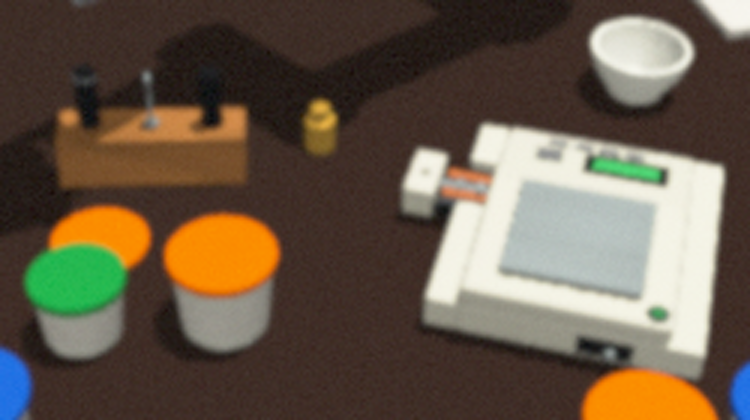

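```bash
python3 - <<'E'
from h import *
d=get_image('scene');e=get_image('side'); s=observe()
X,r=tri([(d,np.array([281.7,207.3])),(e,np.array([258.2,198.2]))]); print(X,r); print(np.linalg.norm((X-[.5577,.0891,.0417])[:2]))
def band(c,x0,x1,y0,y1): return c['color'][y0:y1,x0:x1].astype(float)
import pickle
d0,e0=pickle.load(open('v0.pkl','rb'))
# compare handle region with start via template matching (side view)
t=e0['color'][250:285,306:330]; m=cv2.matchTemplate(e['color'][240:295,296:340],t,cv2.TM_CCOEFF_NORMED); print(cv2.minMaxLoc(m),'expect (10,10)')
t=d0['color'][170:194,163:175]; m=cv2.matchTemplate(d['color'][160:204,153:185],t,cv2.TM_CCOEFF_NORMED); print(cv2.minMaxLoc(m),'expect (10,10)')
print(s['time_s'],np.abs(s['qvel']).max())
E
```

```text
[0.54611638 0.03562323 0.04272089] [array([ 0.11528038, -0.13778246]), array([0.1540127 , 0.15306812])]
0.054716952721189885
(-0.10888004302978516, 0.8732549548149109, (20, 13), (10, 10)) expect (10,10)
(-0.6058895587921143, 0.9077712297439575, (16, 1), (11, 10)) expect (10,10)
39.2 0.31501613858295724
```

Drawer measured 54.7 mm out, and the pin is back at its start position in both views. Handing in.

```bash
python3 -c "
from rig import *
print(close_job())"
```

```text
the job is handed in; nothing more can be done
None
```

The job is handed in. The battery drawer is out to its stop and the release pin is back in the hole it came from; `close_job()` gives no verdict.

**What I did**
- I drew the pin from the block and lowered it into the well. The tip met the button at a TCP height of about 0.104 m. It reached the hard bottom about 6 mm further down.
- I held the button with about 4–6 N while pushing the drawer out. Total vertical force on the tool stayed near 4–6 N, and the side force rose to about 7 N at the stop.
- I stood the pin back in its hole until the handle met the block, then opened the gripper and backed off straight up. The job took about 39 s of the 62 s allowed.

**Last checks**
- **Drawer:** the scene and side views put the well 54.7 mm from where it started, against the 55 mm stop. An earlier wrist-view estimate gave 57–58 mm, but I trust it less. The side force climbing from about 2 N to 7 N as the push went on confirmed the stop.
- **Pin:** its handle matched its starting picture exactly in the side view and within 1 pixel in the scene view, and it stands upright.
- **Other things:** the other tools, tubs, lid, weight and mortar looked undisturbed in the final pictures. I checked those by eye and did not measure them. The gripper was open and well clear of everything.

**Not checked directly:** the button force is inferred from the wrist sensor, which has about 0.5 N of noise per reading. It also cannot separate the button from friction against the well wall.

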